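Fit the weighing board in the packing scale's control box and lever it home

TASK

The packing scale's control box stands open on the work board with its lid off, ready for its weighing board, which lies beside it. Take the board by its pull grip, feel its two side edges into the card guides and slide it in until it meets the sprung contacts, keeping both ejector levers swung open. Then let go and swing both levers in, flat along the board's front panel, so that their claws draw it fully home; be gentle throughout, do not force or ram anything, and leave the things around it where they are.

Things in the scene. Friction and masses are not known exactly. Their poses are not given: they have to be found in the camera images.
- scale_box: Control box of the packing scale, fixed: grey open-topped steel case, 154 long (x) x 144 wide (y) x 48 mm high, front (-x side) open. +x = the way the board slides in, +y = left, +z up. Origin: underside (z = 0), middle of the width, 4 mm behind the front edges of the side walls. Inside, the card cage: two aluminium cheeks 45 mm high, each with a grey groove for one edge of the board.
- guide_mouth (a point): Middle of the box's width at the grooves' mouths, level with the ledges that carry the board (18 mm up). Axes as the box's. The cage (grooves, lugs, contacts) is clamped in slots and sits up to 9 mm left or right (y) of this middle, by an amount not given: find it by feel or by looking. About its own middle: grooves 102.4 mm apart (board 100), 6.5 mm high (board 5), 90 mm long; mouths ramped 3 mm in z, 1 mm in y.
- lug_line (a point): Middle of the box's width, 15.7 mm in front of the mouths, 18 mm up: the line of the two lugs, blocks 6 mm thick (x) on the cheeks' front ends, 45 mm high, inner faces 110 mm apart about the cage's middle. The levers' claws hook behind them. A board carried too far left strikes the left lug or groove end with its left front corner, so the push back twists it; too far right, the right one.
- home_point (a point): Where the board's origin lies when the board is fully home (45 mm in from the mouths, 18 mm up; within 1 mm in x), were the cage in the box's middle; in truth up to 9 mm left or right of this point. The plug meets the sprung contacts 3.5 mm before.
- board: Weighing board, loose, about 0.25 kg: flat, 100 wide (y) x 88 long (x) x 5 mm thick, square front corners at x = +45 mm; plug on the leading edge to x = +50 mm; at the other end an upright aluminium front panel (x = -53 to -45, y = -40 to 40, 27 mm high), and a black pull grip on two posts behind it. Origin: underside, middle. +x = leading edge, +y = left, +z up. Parts between panel and plug are under 14 mm high.
- board_grip (a point): Centre of the pull grip: a black bar 12 (x) x 44 (y) x 22 mm high (z) on two 32 mm posts just behind the front panel, to be pinched across its 12 mm from above. It lies at (-30, 0, 47) mm in the board's frame; axes as the board's. The board's centre of mass is about 7 mm ahead (+x) of it.
- lever_left_pivot (a point): Pivot (vertical axis) of the left ejector lever, on the board at (-58, 45, 20) mm in its frame; axes as the board's. The lever's arm is a grey bar 6 mm thick and 11 mm high whose end is 37 mm from the pivot; on the other side of the pivot a claw 17 mm long.
- lever_right_pivot (a point): Pivot of the right ejector lever, at (-58, -45, 20) mm in the board's frame; the mirror image of the left.
- lever_left (a joint): Left lever, rad: 0 = home, arm flat along the panel's front, pointing at the board's middle (-y); 1.25 = wide open, arm turned 1.25 rad from there towards -x (away from the panel). Close it by pushing the arm's outer side inward, then forward (+x). Stiff (0.12 N m), stays where left. Claw passes the lug when over 0.95; closing draws the board in: 4 to 10 N at 30 mm from the pivot.
- lever_right (a joint): Right lever, rad: 0 = home (arm along the panel, pointing to +y), 1.25 = wide open towards -x; the mirror image of the left, and just as stiff.
- contact_left (a joint): How far the left sprung contact block at the back of the cage is pushed in by the board's plug, m: 0 = untouched, about 0.0035 = board home on that side, 0.005 = hard stop. 1 N at first touch, 1 N more per mm. The springs push the board out again unless the levers hold it.
- contact_right (a joint): The same for the right contact block.
- tally_counter: Bystander: round white hand counter with a ring, 52x68x25 mm, on the work board. Leave alone. Origin: under its middle.
- label_roll: Bystander: white roll of labels standing on end, 64 mm across, 40 mm high, between the box and a fixed turntable 90 mm high. Leave alone. Origin: under its middle.
- marker: Bystander: pen with a black cap lying on the work board, 135 mm long. Leave alone. To its right stands a big tilted clay pot, fixed, 0.3 m tall, about (0.52, -0.34) and 0.1 m in radius: keep the arm clear of it. Origin: under its middle.
- slip_jar: Bystander: pale jar with a black lid, 61 mm across, 78 mm high. Leave alone. Origin: under its middle.
There are look-alikes about, which are no part of the job. There is more than one size of the board; the job needs the larger.

How it is judged:
By the outcome, as a careful person would: the job done as asked, in the order asked, and still so for the second after the job is handed in, with the robot touching nothing.
It also fails if it takes over 72 s, if anything falls off the work surface, if the arm or the gripper's body presses on something with over 40 N, if the wrist force passes 120 N, or if a joint passes its speed limit or range.

ROBOT

A 6-joint arm with a two-finger parallel gripper is mounted at the origin on a cart in front of the work surface, level with it; the furniture and walls round the work are solid. World frame = base frame: x ahead of the robot, y to its left, z up, the work surface at z = 0. Lengths are in m, angles in degrees, forces in N, time in s.
With the tool pointing down it reaches from about 0.3 to 0.75 m from the base axis. Payload 8.5 kg.
Tool frame: the origin (TCP) lies at the very end of the fingers, on their centre line; the grasp point (between the pads) lies 19 mm behind it; z points along the fingers, y is the line along which they close (so a half turn about z gives the same grasp; the last joint's range is limited). The gripper opens to 85 mm and grips with 20 to 120 N. Pads are 22 mm wide; open, the fingers measure 114 mm over their backs; the gripper's body (76 mm by 85 mm) begins 54 mm behind the grasp point. The pads swing forward as they close: fully open they stand 13 mm farther back than shut.
Start: joints at [-88.883, 21.807, 74.336, -0, 83.858, -12.336], TCP at [0.128, -0.535, 0.231] pointing down, gripper open.
Joint ranges: [-178.18, 178.18], [-50.72, 133.34], [12.68, 142.11], [-81.47, 261.47], [9.98, 163.14], [-165.26, 165.26]. Speed limits (degrees/s): [136.94, 136.94, 180, 180, 180, 180].

INTERFACE

Orientations are given as a 3x3 rotation matrix whose columns are the frame's x, y, z axes.
In Python, from rig import observe, cams, ticket gives the robot as it stands.
- The arm moves only by the tool move_arm, never from a script. Its arguments are lists of equal length, an entry for each row: "jaw": the finger opening in cm, from 0 to 8.54; "dp": the shift along the tool's x, y, z in cm, a list of three; "turn": the turn, a rotation vector about the tool's x, y, z in rad, a list of three. In form: {"jaw": [jaw, ...], "dp": [[tx, ty, tz], ...], "turn": [[wx, wy, wz], ...]}. A call has 1 to 12 rows; each row shifts and turns the commanded pose from where the row before left it, along the tool's axes as they then stand; what a row does not reach is not made up. A row lasts 1/12 s, in which the tool goes at most 41.7 mm and 7.16 degrees, less where a joint would pass 70% of its speed; a pose out of reach is approached as far as the arm can. A call is refused whole if a number of a shift passes 4.17 or a number of a turn 0.125, either way. A call with a gripper value outside its range is refused whole. The fingers move at their own pace and stop on an object; "force" is the grip in N (left out, the last holds). Time passes only in rows, so rows that do not move let the fingers close. It gives the time, the measured TCP pose, the force, the opening and the grip force at its end, in the units of the state.
- observe(): the state, without advancing time (a new reading comes with each control period).
- cams.get_image(name): name is "scene" or "top" or "wrist"; returns (picture, depth): 480x640x3 uint8, red, green, blue; 480x640 float32, m along the optical axis (not along the pixel's ray), 0 where there is no reading.
- cams.calibration(name): a dict with "vertical_fov" (degrees; the focal length in pixels is half the picture's height over the tangent of half this angle, whatever the lens; pixels are square), "cx", "cy" (the principal point, pixels), "view" (4x4, takes a point from world to camera coordinates); the wrist camera has in their place "tool_from_camera" (4x4, takes a point from camera to tool coordinates, whose origin is the TCP and whose axes are the flange's). Camera axes: x right, y up, looking along -z (the intrinsics and any distortion apply to the point x, -y, -z); pixel columns grow to the right and rows downward; lengths in m; the calibration is good to about 2 mm. A picture is of the moment at which its call begins: read the wrist's pose just before it. calibration takes no time and is no camera call.
- ticket.close_job(): hands the job in; it is judged then, once.
Trained networks look in the newest picture that a camera, given by its name, has taken for a name from the list of things; names that differ only in an ending like _2 or _b are one class to them, and where a whole thing is asked for, a point or a joint stands for the part that bears it (a point fixed in the world has none). Each returns a list of dicts, best first, with "p" (0 to 1); they miss things now and then, are a little off and sometimes report something else, mostly with a low value. They report only what shows in the picture. A call takes as long as a camera call. They do not tell look-alikes from the thing itself.
- cams.spot_in(camera, query): "box" ([centre column, centre row, width, height] as shares, 0 to 1, of the picture: columns of its width, rows of its height, round what is visible of it).
- cams.outline_of(camera, query): "mask" (480x640 bool, what is visible of it) and "box" ([centre column, centre row, width, height] as shares, 0 to 1, of the picture: columns of its width, rows of its height, round what is visible of it).
- cams.mark_of(camera, query): "location" ([column, row] as shares, 0 to 1, of the picture: columns of its width, rows of its height: a listed point, or the origin of a listed thing).
The state is a dict: "time_s": time; "q": joint angles; "qvel": joint speeds; "joint_efforts": joint torques, N m; "position": TCP position; "tool_rot": TCP orientation; "ft_force": force on the tool from outside, world axes, zero at the start; "wrist_torque": the same for the moment, N m; "grip_width": finger opening in m; "gripper_force": force on a finger pad.
Only numpy, scipy, OpenCV 4.12 (cv2) and the standard library are available. Lean on these libraries where they do the work, as an engineer would, in place of code of your own. Each camera call takes 0.05 s, during which the arm holds its last target. There are 200 camera calls.

## Working session

There is one attempt and no reset: what is moved stays moved. The work goes in short steps, Python scripts to look and compute and a tool call to move; the robot and the scene stay as the last step left them, time stands still between calls to the robot, and variables do not carry over. Pictures are saved under pics/ and viewed, at most 10 in all, crops included, and the job is handed in when it is done.

Besides the shell and the picture viewer there is one more tool, called after "Emit:" in YAML: its name, and indented under it one key for each argument. move_arm: Moves the arm, as the interface text tells. Its arguments: {"type":"object","properties":{"jaw":{"type":"array","items":{"type":"number"}},"dp":{"type":"array","items":{"type":"array","items":{"type":"number"}}},"turn":{"type":"array","items":{"type":"array","items":{"type":"number"}}},"force":{"type":"number"}},"required":["jaw","dp","turn"]}

```bash
ls; mkdir -p pics
cat > h.py <<'E'
import numpy as np, cv2
from rig import observe, cams, ticket
def calib(name,st=None):
    c=cams.calibration(name); f=240/np.tan(np.radians(c['vertical_fov'])/2)
    if name=='wrist':
        T=np.eye(4);T[:3,:3]=np.array(st['tool_rot']).reshape(3,3);T[:3,3]=st['position']
        C=T@np.array(c['tool_from_camera'])
    else: C=np.linalg.inv(np.array(c['view']))
    return f,c['cx'],c['cy'],C,c
def ray(name,u,v,st=None):
    f,cx,cy,C,_=calib(name,st)
    d=np.array([(u-cx)/f,-(v-cy)/f,-1.]); return C[:3,3],C[:3,:3]@d
def at_depth(name,u,v,D,st=None):
    o,d=ray(name,u,v,st); return o+d*D
def at_z(name,u,v,z,st=None):
    o,d=ray(name,u,v,st); return o+d*(z-o[2])/d[2]
def save(n,im): cv2.imwrite('pics/'+n+'.png',im[:,:,::-1])
E
python3 - <<'E'
from h import *
for n in ['top','scene']:
    im,D=cams.get_image(n); save(n+'0',im); np.savez('/tmp/%s0.npz'%n,im=im,D=D)
    print({k:v for k,v in cams.calibration(n).items() if k!='view'}, np.round(calib(n)[3][:3,3],3))
    for q in ['scale_box','board','board_grip','lever_left_pivot','lever_right_pivot','guide_mouth','tally_counter','label_roll','marker','slip_jar']:
        r=cams.mark_of(n,q)
        for d in r[:3]:
            u,v=d['location'][0]*640,d['location'][1]*480
            z=D[int(min(v,479)),int(min(u,639))]
            print(n,q,round(d['p'],2),round(u),round(v),np.round(at_depth(n,u,v,z),3))
E
```

```text
pics
{'vertical_fov': 55.7628143289632, 'cx': 318.60213647340464, 'cy': 244.07196786993433} [0.346 0.134 0.913]
top scale_box 0.84 372 222 [ 0.566 -0.002  0.003]
top board 0.73 212 267 [0.476 0.323 0.002]
top board 0.58 292 257 [0.494 0.163 0.002]
top board_grip 0.7 283 244 [0.514 0.179 0.039]
top board_grip 0.59 216 273 [0.456 0.303 0.06 ]
top lever_left_pivot 0.85 200 297 [0.413 0.339 0.03 ]
top lever_left_pivot 0.56 290 231 [ 0.55   0.167 -0.002]
top lever_right_pivot 0.95 268 247 [0.512 0.21  0.021]
top lever_right_pivot 0.66 239 280 [0.446 0.265 0.03 ]
top guide_mouth 0.77 374 221 [ 0.568 -0.007  0.008]
top tally_counter 0.6 340 309 [0.389 0.068 0.024]
top label_roll 0.63 273 198 [0.619 0.202 0.002]
top marker 0.85 451 318 [ 0.369 -0.153  0.008]
top slip_jar 0.81 170 186 [0.624 0.394 0.07 ]
{'vertical_fov': 47.94200793586632, 'cx': 326.6607654079156, 'cy': 244.27652806280489} [-0.468 -0.413  0.551]
scene scale_box 0.88 378 272 [ 0.556 -0.007 -0.002]
scene scale_box 0.56 250 225 [0.625 0.395 0.012]
scene board_grip 0.9 239 246 [0.446 0.299 0.04 ]
scene board_grip 0.6 243 255 [0.436 0.28  0.026]
scene lever_left_pivot 0.64 215 256 [0.407 0.339 0.021]
scene lever_right_pivot 0.63 253 261 [0.433 0.25  0.019]
scene guide_mouth 0.66 382 262 [0.599 0.002 0.003]
scene marker 0.78 416 331 [ 0.345 -0.17   0.011]
scene marker 0.55 247 256 [0.44  0.273 0.022]
scene slip_jar 0.95 252 225 [0.626 0.389 0.013]
```

Run:
```python
from h import *
a=np.load('/tmp/top0.npz')['im'];
save('topc',cv2.resize(a[140:350,130:480],(800,480),interpolation=cv2.INTER_CUBIC))
```

```text
(no output)
```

View pics/topc.png

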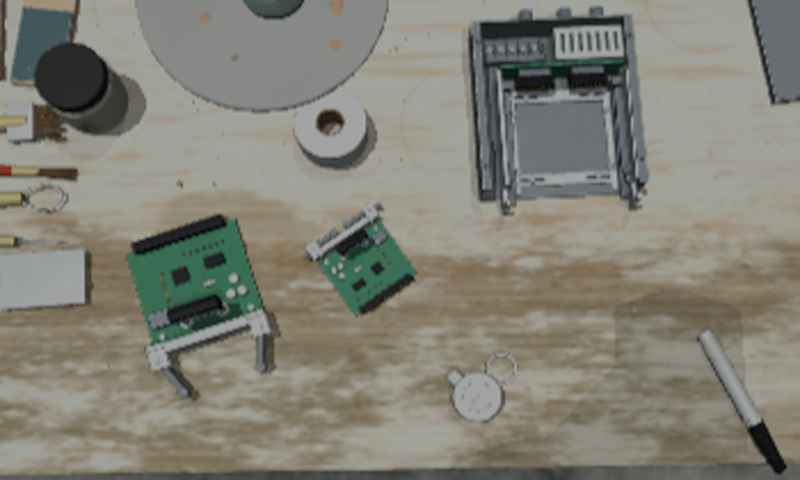

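View pics/scene0.png

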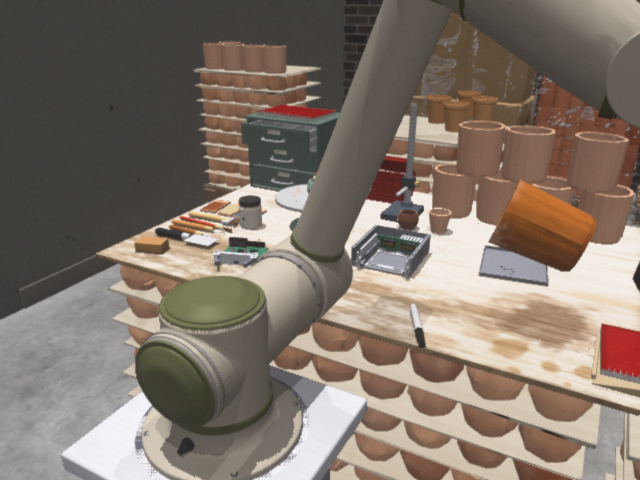

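The top view shows the larger board at left, about px (217,270), with its leading edge up and yawed about +15° and both levers open. The small look-alike is at px (287,252). The box is at px (375,190), with its cage shifted right.

Run:
```python
from h import *
st=observe(); print(np.round(st['tool_rot'],3),st['position'],st['time_s'])
print(np.round(cams.calibration('wrist')['tool_from_camera'],3), cams.calibration('wrist')['vertical_fov'])
z=np.load('/tmp/top0.npz');im,D=z['im'],z['D']
f,cx,cy,C,_=calib('top')
v,u=np.mgrid[:480,:640]
P=np.stack([(u-cx)/f*D,-(v-cy)/f*D,-D],-1)@C[:3,:3].T+C[:3,3]
def pca(M,n):
    p=P[M]; r=cv2.minAreaRect((p[:,:2]*1000).astype(np.float32)); print(n,len(p),'z',np.round(np.percentile(p[:,2],[5,50,95]),4),'rect',np.round(r[0],1),np.round(r[1],1),round(r[2],1))
reg=(u>180)&(u<255)&(v>230)&(v<318)&(D>0)
Z=P[...,2]
print('table z',np.median(Z[(u>300)&(u<330)&(v>200)&(v<240)]))
hsv=cv2.cvtColor(im,cv2.COLOR_RGB2HSV)
g=(hsv[...,0]>45)&(hsv[...,0]<90)&(hsv[...,1]>90)&reg
pca(g,'green'); pca(reg&(Z>.045)&(Z<.075),'grip'); pca(reg&(Z>.02)&(Z<.033),'panel/levers')
rb=(u>325)&(u<420)&(v>140)&(v<240)
pca(rb&(Z>.045)&(Z<.055),'walls')
# box: left/right wall top edges by rows
for vv in range(150,236,6):
    row=np.where(rb[vv]&(Z[vv]>.038)&(Z[vv]<.06))[0]
    print(vv, [(round(P[vv,k,0]*1000),round(P[vv,k,1]*1000),round(P[vv,k,2]*1000)) for k in row][:14])
```

```text
[[ 0.973  0.233 -0.   ]
 [ 0.233 -0.973 -0.   ]
 [-0.     0.    -1.   ]] [ 0.12795016 -0.53491314  0.23132041] 1.1
[[-0.     0.952  0.305  0.078]
 [ 1.     0.    -0.     0.   ]
 [-0.     0.305 -0.952 -0.143]
 [ 0.     0.     0.     1.   ]] 60.5827919932212
table z 4.286552947208033e-05
green 1503 z [0.0021 0.005  0.0086] rect [483.8 317.5] [83.7 99.2] 18.3
grip 174 z [0.0491 0.057  0.0597] rect [453.2 307.7] [12.7 43.6] 18.2
panel/levers 475 z [0.0223 0.0264 0.03  ] rect [459.7 310.2] [143.5 104.1] 17.8
walls 747 z [0.0454 0.0478 0.0506] rect [627.5  -3.3] [169.7 144.4] 2.6
150 [(705, 72, 50), (706, 69, 47), (706, 68, 48), (705, 66, 50), (706, 64, 49), (706, 61, 48), (707, 59, 46), (707, 57, 46), (707, 55, 45), (706, 53, 47), (706, 51, 47), (706, 49, 47), (707, 47, 45), (708, 45, 43)]
156 [(694, 72, 47), (694, 70, 47), (692, 68, 50), (693, 66, 50), (697, -9, 39), (697, -17, 38), (696, -42, 39), (697, -48, 38), (697, -52, 39), (694, -65, 46), (693, -66, 48), (692, -68, 49), (693, -70, 49)]
162 [(681, 70, 47), (679, 68, 50), (680, 66, 49), (680, 64, 49), (684, -4, 39), (684, -15, 38), 
[... 1412 characters left out ...]
, 64, 47), (592, 62, 50), (593, 60, 47), (595, 47, 41), (594, 46, 44), (593, 44, 46), (594, -67, 42), (593, -68, 44), (591, -69, 51), (593, -72, 46), (592, -73, 48), (592, -76, 47)]
210 [(581, 66, 47), (581, 64, 47), (580, 62, 50), (580, 60, 49), (581, 46, 44), (582, 44, 42), (581, -68, 44), (580, -69, 47), (579, -70, 49), (579, -72, 49), (580, -75, 48), (580, -77, 47)]
216 [(570, 66, 42), (568, 64, 47), (568, 63, 49), (568, 61, 47), (569, 58, 47), (569, 46, 43), (569, 44, 45), (568, 43, 47), (570, -68, 39), (568, -68, 47), (567, -70, 48), (567, -72, 51), (568, -74, 47), (567, -76, 48)]
222 [(556, 65, 47), (556, 63, 48), (556, 61, 49), (556, 59, 47)]
228 [(544, 45, 48), (545, 43, 44)]
234 []
```

```bash
cat >> h.py <<'E'
def plan(wps,st=None):
    """wps: (pos m, yaw of tool y deg, rows); tool kept pointing down"""
    st=st or observe(); p=np.array(st['position']); R=np.array(st['tool_rot']).reshape(3,3)
    y=np.degrees(np.arctan2(R[1,1],R[0,1])); out=[];tu=[]
    for q,yt,n in wps:
        q=np.array(q); d=(yt-y+180)%360-180; s=(q-p)/n
        for i in range(n):
            a=np.radians(y+d*i/n); Ry=np.array([np.cos(a),np.sin(a),0]); Rx=np.array([-Ry[1],Ry[0],0])*1.0
            out.append([round(100*s@Rx,2)+0,round(100*s@Ry,2)+0,round(-100*s[2],2)+0]); tu.append([0,0,round(-np.radians(d/n),3)+0])
        p,y=q,yt
    for i in range(0,len(out),12): print('dp',out[i:i+12],'\nturn',tu[i:i+12])
E
python3 - <<'E'
from h import *
plan([((.34,-.18,.26),-40,12),((.54,-.01,.26),2.6,9)])
E
```

```text
dp [[np.float64(2.41), np.float64(-2.47), np.float64(-0.24)], [np.float64(2.53), np.float64(-2.33), np.float64(-0.24)], [np.float64(2.65), np.float64(-2.2), np.float64(-0.24)], [np.float64(2.77), np.float64(-2.05), np.float64(-0.24)], [np.float64(2.87), np.float64(-1.9), np.float64(-0.24)], [np.float64(2.97), np.float64(-1.75), np.float64(-0.24)], [np.float64(3.06), np.float64(-1.59), np.float64(-0.24)], [np.float64(3.14), np.float64(-1.42), np.float64(-0.24)], [np.float64(3.21), np.float64(-1.25), np.float64(-0.24)], [np.float64(3.27), np.float64(-1.08), np.float64(-0.24)], [np.float64(3.32), np.float64(-0.91), np.float64(-0.24)], [np.float64(3.37), np.float64(-0.73), np.float64(-0.24)]] 
turn [[0, 0, np.float64(-0.053)], [0, 0, np.float64(-0.053)], [0, 0, np.float64(-0.053)], [0, 0, np.float64(-0.053)], [0, 0, np.float64(-0.053)], [0, 0, np.float64(-0.053)], [0, 0, np.float64(-0.053)], [0, 0, np.float64(-0.053)], [0, 0, np.float64(-0.053)], [0, 0, np.float64(-0.053)], [0, 0, np.float64(-0.053)], [0, 0, np.float64(-0.053)]]
dp [[np.float64(2.88), np.float64(0.49), np.float64(0.0)], [np.float64(2.83), np.float64(0.72), np.float64(0.0)], [np.float64(2.76), np.float64(0.95), np.float64(0.0)], [np.float64(2.67), np.float64(1.18), np.float64(0.0)], [np.float64(2.56), np.float64(1.39), np.float64(0.0)], [np.float64(2.44), np.float64(1.6), np.float64(0.0)], [np.float64(2.3), np.float64(1.8), np.float64(0.0)], [np.float64(2.14), np.float64(1.98), np.float64(0.0)], [np.float64(1.97), np.float64(2.15), np.float64(0.0)]] 
turn [[0, 0, np.float64(-0.083)], [0, 0, np.float64(-0.083)], [0, 0, np.float64(-0.083)], [0, 0, np.float64(-0.083)], [0, 0, np.float64(-0.083)], [0, 0, np.float64(-0.083)], [0, 0, np.float64(-0.083)], [0, 0, np.float64(-0.083)], [0, 0, np.float64(-0.083)]]
```

Emit:
move_arm:
  jaw: [5,5,5,5,5,5,5,5,5,5,5,5]
  dp:
    - [2.41,-2.47,-0.24]
    - [2.53,-2.33,-0.24]
    - [2.65,-2.2,-0.24]
    - [2.77,-2.05,-0.24]
    - [2.87,-1.9,-0.24]
    - [2.97,-1.75,-0.24]
    - [3.06,-1.59,-0.24]
    - [3.14,-1.42,-0.24]
    - [3.21,-1.25,-0.24]
    - [3.27,-1.08,-0.24]
    - [3.32,-0.91,-0.24]
    - [3.37,-0.73,-0.24]
  turn:
    - [0,0,-0.053]
    - [0,0,-0.053]
    - [0,0,-0.053]
    - [0,0,-0.053]
    - [0,0,-0.053]
    - [0,0,-0.053]
    - [0,0,-0.053]
    - [0,0,-0.053]
    - [0,0,-0.053]
    - [0,0,-0.053]
    - [0,0,-0.053]
    - [0,0,-0.053]

```text
time_s: 2.1
position: [0.3407, -0.1785, 0.2605]
tool_rot: [[0.642, 0.766, 0.001], [0.766, -0.642, -0.0], [-0.0, 0.001, -1.0]]
ft_force: [0.8, -0.6, 0.1]
grip_width: 0.0501
gripper_force: 0.0
```

Emit:
move_arm:
  jaw: [5,5,5,5,5,5,5,5,5,5,5]
  dp:
    - [2.88,0.49,0]
    - [2.83,0.72,0]
    - [2.76,0.95,0]
    - [2.67,1.18,0]
    - [2.56,1.39,0]
    - [2.44,1.6,0]
    - [2.3,1.8,0]
    - [2.14,1.98,0]
    - [1.97,2.15,0]
    - [0,0,0]
    - [0,0,0]
  turn:
    - [0,0,-0.083]
    - [0,0,-0.083]
    - [0,0,-0.083]
    - [0,0,-0.083]
    - [0,0,-0.083]
    - [0,0,-0.083]
    - [0,0,-0.083]
    - [0,0,-0.083]
    - [0,0,-0.083]
    - [0,0,0]
    - [0,0,0]

```text
time_s: 3.02
position: [0.5407, -0.0092, 0.2596]
tool_rot: [[-0.049, 0.999, -0.001], [0.999, 0.049, 0.0], [0.0, -0.001, -1.0]]
ft_force: [-0.5, -0.7, 0.5]
grip_width: 0.0503
gripper_force: 0.0
```

Run:
```python
from h import *
st=observe(); im,D=cams.get_image('wrist'); np.savez('/tmp/w1.npz',im=im,D=D,p=st['position'],R=st['tool_rot'])
print(st['position'],np.round(st['tool_rot'],3),st['time_s'],np.round(st['q'],1)); save('w1',im)
for q in ['guide_mouth','lug_line','scale_box']:
    for d in cams.mark_of('wrist',q)[:2]:
        u,v=d['location'][0]*640,d['location'][1]*480; print(q,d['p'],u,v,at_z('wrist',u,v,.018 if q!='scale_box' else 0,st))
```

```text
[ 0.54072242 -0.00915832  0.25963342] [[-0.049  0.999 -0.001]
 [ 0.999  0.049  0.   ]
 [ 0.    -0.001 -1.   ]] 3.0167 [-13.5  19.8  72.7  -0.   87.5 -16.3]
guide_mouth 0.64 340.48 189.888 [ 0.56253993 -0.00652312  0.018     ]
lug_line 0.92 324.22400000000005 189.888 [ 0.54713046 -0.00727186  0.018     ]
scale_box 0.69 340.608 189.31199999999998 [ 0.56384948 -0.0094585   0.        ]
```

View pics/w1.png

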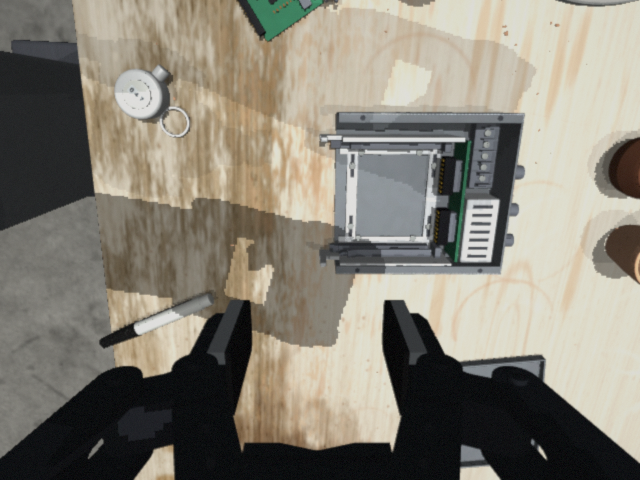

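Run:
```python
from h import *
z=np.load('/tmp/w1.npz');im,D=z['im'],z['D'];st=dict(position=z['p'],tool_rot=z['R'])
f,cx,cy,C,_=calib('wrist',st)
v,u=np.mgrid[:480,:640]
P=np.stack([(u-cx)/f*D,-(v-cy)/f*D,-D],-1)@C[:3,:3].T+C[:3,3]
M=(u>305)&(u<530)&(v>100)&(v<285)&(D>0); p=P[M]
print('table',np.median(P[270:290,560:600,2]))
w=p[(p[:,2]>.038)&(p[:,2]<.055)]
r=cv2.minAreaRect((w[:,:2]*1000).astype(np.float32)); print(r)
# yaw from outer left/right wall edges
L=[];Rr=[]
for x in np.arange(.575,.70,.005):
    s=w[abs(w[:,0]-x)<.0025]; L.append([x,s[:,1].max()]); Rr.append([x,s[:,1].min()])
L,Rr=np.array(L),np.array(Rr)
a=np.polyfit(L[:,0],L[:,1],1);b=np.polyfit(Rr[:,0],Rr[:,1],1);print('yaw',np.degrees(np.arctan([a[0],b[0]])),'mid@.56',(np.polyval(a,.56)+np.polyval(b,.56))/2,'width',np.polyval(a,.6)-np.polyval(b,.6))
t=np.arctan((a[0]+b[0])/2); X=np.array([np.cos(t),np.sin(t)]);Y=np.array([-X[1],X[0]])
o=np.array([.56,(np.polyval(a,.56)+np.polyval(b,.56))/2])
q=np.c_[(p[:,:2]-o)@X,(p[:,:2]-o)@Y,p[:,2]]*1000
for lo,hi in [(-25,-19),(-19,-13),(-13,-9),(-9,-3),(0,8),(10,30),(30,50),(50,70)]:
    s=q[(q[:,0]>lo)&(q[:,0]<hi)]
    print(lo,hi,[(k,int(np.median(c)),int(np.percentile(c,90)),len(c)) for k in range(-76,78,2) for c in [s[(abs(s[:,1]-k)<=1),2]] if len(c)and np.percentile(c,90)>12])
for k in [(66,72),(-72,-66),(48,62),(-70,-56)]:
    s=q[(q[:,1]>k[0])&(q[:,1]<k[1])&(q[:,2]>40)&(q[:,2]<54)]; print(k,np.sort(s[:,0])[:5],np.sort(s[:,0])[-3:])
```

```text
table 0.0011210546199745819
((627.55859375, -4.834175109863281), (168.3848419189453, 144.33807373046875), 2.4863877296447754)
yaw [2.75366717 2.06456272] mid@.56 -0.007436432477343491 width 0.1432291472355017
-25 -19 []
-19 -13 [(-66, 43, 45, 9), (-64, 25, 46, 23), (-62, 22, 40, 71), (48, 45, 46, 7), (50, 45, 46, 18), (52, 21, 44, 31)]
-13 -9 [(-66, 27, 45, 5), (-64, 27, 45, 20), (-62, 21, 40, 41), (48, 27, 42, 3), (50, 43, 45, 11), (52, 21, 28, 19)]
-9 -3 [(-66, 26, 26, 7), (-64, 26, 27, 19), (-62, 18, 26, 38), (-60, 15, 16, 12), (-58, 8, 17, 20), (-56, 14, 16, 20), (-54, 1, 15, 14), (40, 1, 16, 11), (42, 15, 17, 14), (44, 14, 16, 15), (46, 16, 16, 16), (48, 26, 27, 7), (50, 27, 28, 14), (52, 16, 27, 26)]
0 8 [(-72, 48, 49, 10), (-70, 47, 49, 30), (-68, 48, 50, 18), (-66, 48, 49, 22), (-64, 45, 49, 36), (-62, 33, 43, 66), (-60, 23, 26, 26), (-58, 19, 24, 22), (-56, 18, 19, 21), (-54, 10, 18, 36), (40, 18, 19, 17), (42, 18, 20, 18), (44, 18, 26, 15), (46, 25, 27, 19), (48, 45, 46, 12), (50, 45, 46, 30), (52, 22, 45, 46), (64, 48, 50, 18), (66, 48, 49, 19), (68, 48, 49, 27), (70, 49, 
[... 1021 characters left out ...]
, 26, 29, 87), (-54, 13, 19, 117), (42, 28, 29, 58), (44, 28, 29, 53), (46, 28, 29, 46), (48, 45, 46, 24), (50, 45, 46, 48), (52, 31, 45, 133), (64, 48, 49, 24), (66, 48, 49, 73), (68, 48, 49, 50), (70, 48, 50, 72), (72, 26, 49, 68)]
(66, 72) [-2.68645722 -2.68215916 -2.6461446  -2.6090914  -2.00615252] [150.61948225 150.79481036 150.92158862]
(-72, -66) [-16.46503209 -15.51612668 -11.76746537  -2.32070585  -2.2316378 ] [151.17062897 151.52364661 151.60025469]
(48, 62) [-16.65082849 -16.65073856 -16.65011657 -16.64745968 -16.63814544] [151.02118611 151.27959691 151.72830388]
(-70, -56) [-16.49996625 -16.49797744 -16.48724038 -16.47718105 -16.46503209] [151.38647185 151.42215173 151.60248083]
```

```bash
sed -i "s/out.append.*/out.append([float(round(100*k,2)+0) for k in (s@Rx,s@Ry,-s[2])]); tu.append([0,0,float(round(-np.radians(d\/n),3))])/" h.py
python3 - <<'E'
from h import *
plan([((.453,.308,.17),18.2,10)])
E
```

```text
dp [[3.22, -0.72, 0.9], [3.24, -0.63, 0.9], [3.26, -0.55, 0.9], [3.27, -0.46, 0.9], [3.28, -0.37, 0.9], [3.29, -0.28, 0.9], [3.3, -0.19, 0.9], [3.3, -0.1, 0.9], [3.3, -0.01, 0.9], [3.3, 0.08, 0.9]] 
turn [[0, 0, -0.027], [0, 0, -0.027], [0, 0, -0.027], [0, 0, -0.027], [0, 0, -0.027], [0, 0, -0.027], [0, 0, -0.027], [0, 0, -0.027], [0, 0, -0.027], [0, 0, -0.027]]
```

Emit:
move_arm:
  jaw: [5,5,5,5,5,5,5,5,5,5,5,5]
  dp:
    - [3.22,-0.72,0.9]
    - [3.24,-0.63,0.9]
    - [3.26,-0.55,0.9]
    - [3.27,-0.46,0.9]
    - [3.28,-0.37,0.9]
    - [3.29,-0.28,0.9]
    - [3.3,-0.19,0.9]
    - [3.3,-0.1,0.9]
    - [3.3,-0.01,0.9]
    - [3.3,0.08,0.9]
    - [0,0,0]
    - [0,0,0]
  turn:
    - [0,0,-0.027]
    - [0,0,-0.027]
    - [0,0,-0.027]
    - [0,0,-0.027]
    - [0,0,-0.027]
    - [0,0,-0.027]
    - [0,0,-0.027]
    - [0,0,-0.027]
    - [0,0,-0.027]
    - [0,0,-0.027]
    - [0,0,0]
    - [0,0,0]

```text
time_s: 4.22
position: [0.4526, 0.3089, 0.17]
tool_rot: [[-0.313, 0.95, -0.001], [0.95, 0.313, -0.0], [-0.0, -0.001, -1.0]]
ft_force: [0.3, -1.7, -0.2]
grip_width: 0.0498
gripper_force: 0.0
```

```bash
cat >> h.py <<'E'
def cloud(name,st,D):
    f,cx,cy,C,_=calib(name,st); v,u=np.mgrid[:480,:640]
    return np.stack([(u-cx)/f*D,-(v-cy)/f*D,-D],-1)@C[:3,:3].T+C[:3,3]
E
python3 - <<'E'
from h import *
st=observe(); im,D=cams.get_image('wrist'); save('w2',im); np.savez('/tmp/w2.npz',im=im,D=D,p=st['position'],R=st['tool_rot'])
print(st['position'],st['time_s'])
P=cloud('wrist',st,D); Z=P[...,2]
near=(np.hypot(P[...,0]-.453,P[...,1]-.308)<.045)&(D>0)
M=near&(Z>.048)&(Z<.07)
p=P[M]; print(len(p),np.percentile(p[:,2],[5,50,95]),cv2.minAreaRect((p[:,:2]*1000).astype(np.float32)))
M=(np.hypot(P[...,0]-.483,P[...,1]-.317)<.085)&(cv2.cvtColor(im,cv2.COLOR_RGB2HSV)[...,1]>90)&(im[...,1]>im[...,0]+15)
p=P[M];print(len(p),np.percentile(p[:,2],[5,50,95]),cv2.minAreaRect((p[:,:2]*1000).astype(np.float32)))
for q in ['board_grip','lever_left_pivot','lever_right_pivot','board']:
    for d in cams.mark_of('wrist',q)[:2]:
        u,v=d['location'][0]*640,d['location'][1]*480; print(q,d['p'],u,v,at_z('wrist',u,v,dict(board=0,board_grip=.047).get(q,.02),st))
E
```

```text
[0.45258606 0.30890138 0.1699549 ] 4.2167
1263 [0.0524011  0.05837732 0.0596594 ] ((453.1161804199219, 307.07208251953125), (12.81109619140625, 43.51626205444336), 17.960939407348633)
10301 [0.00470369 0.00584407 0.00709371] ((482.5909118652344, 316.7118835449219), (87.2340316772461, 99.4586410522461), 18.06306266784668)
board_grip 0.87 320.768 228.192 [0.45487657 0.3086176  0.047     ]
board_grip 0.6 336.128 394.704 [0.50878642 0.18436729 0.047     ]
lever_left_pivot 0.72 364.288 397.296 [0.5408166  0.16926511 0.02      ]
lever_left_pivot 0.67 278.592 154.08 [0.41225817 0.34342408 0.02      ]
lever_right_pivot 0.91 348.8 342.096 [0.51003581 0.21614088 0.02      ]
lever_right_pivot 0.58 282.176 277.392 [0.4418089  0.25401886 0.02      ]
board 0.91 310.272 373.392 [0.4936258  0.16368623 0.        ]
board 0.77 357.88800000000003 213.504 [0.48361573 0.31604827 0.        ]
```

View pics/w2.png

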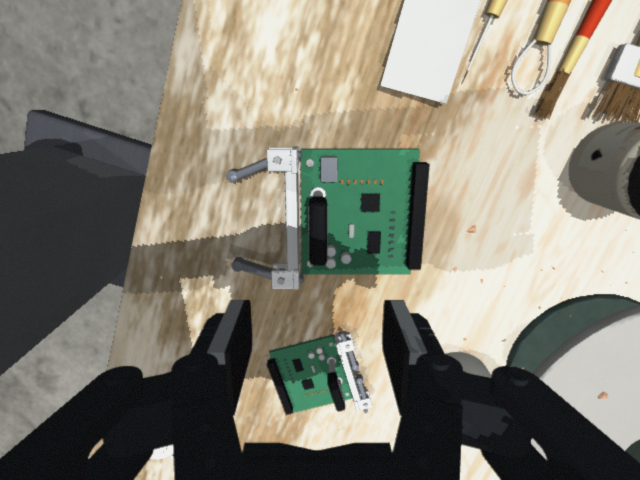

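The larger board sits under the tool at px (360,212), with both arms splayed open at px (235,176) and (240,265). I'm descending to the grip now.

Emit:
move_arm:
  jaw: [5,5,5,5,5,5,5,5,1,0.8,0.8,0.8]
  dp:
    - [-0.18,0,3]
    - [0,0,3]
    - [0,0,3]
    - [0,0,2.5]
    - [0,0,1.5]
    - [0,0,0.8]
    - [0,0,0]
    - [0,0,0]
    - [0,0,0]
    - [0,0,0]
    - [0,0,0]
    - [0,0,0]
  turn:
    - [0,0,0]
    - [0,0,0]
    - [0,0,0]
    - [0,0,0]
    - [0,0,0]
    - [0,0,0]
    - [0,0,0]
    - [0,0,0]
    - [0,0,0]
    - [0,0,0]
    - [0,0,0]
    - [0,0,0]
  force: 50

```text
time_s: 5.47
position: [0.4543, 0.307, 0.0331]
tool_rot: [[-0.312, 0.95, 0.002], [0.95, 0.312, 0.001], [0.0, 0.002, -1.0]]
ft_force: [-1.4, -0.7, 6.0]
grip_width: 0.0111
gripper_force: 50.7
```

Emit:
move_arm:
  jaw: [0.8,0.8,0.8,0.8,0.8,0.8,0.8]
  dp:
    - [0,0,0]
    - [0,0,0]
    - [0,0,-0.5]
    - [0,0,-1]
    - [0,0,-2]
    - [0,0,-2.5]
    - [0,0,0]
  turn:
    - [0,0,0]
    - [0,0,0]
    - [0,0,0]
    - [0,0,0]
    - [0,0,0]
    - [0,0,0]
    - [0,0,0]

```text
time_s: 6.05
position: [0.4555, 0.3077, 0.0967]
tool_rot: [[-0.312, 0.95, 0.007], [0.95, 0.312, 0.003], [0.0, 0.007, -1.0]]
ft_force: [1.7, -0.0, -2.4]
grip_width: 0.0108
gripper_force: 49.3
```

Run:
```python
from h import *
plan([((.443,-.019,.11),2.6,10),((.443,-.019,.0535),2.6,2)])
```

```text
dp [[-3.06, -1.14, -0.13], [-3.09, -1.05, -0.13], [-3.12, -0.97, -0.13], [-3.15, -0.88, -0.13], [-3.17, -0.8, -0.13], [-3.19, -0.71, -0.13], [-3.21, -0.63, -0.13], [-3.22, -0.54, -0.13], [-3.24, -0.45, -0.13], [-3.25, -0.36, -0.13], [0.0, 0.0, 2.82], [0.0, 0.0, 2.82]] 
turn [[0, 0, 0.027], [0, 0, 0.027], [0, 0, 0.027], [0, 0, 0.027], [0, 0, 0.027], [0, 0, 0.027], [0, 0, 0.027], [0, 0, 0.027], [0, 0, 0.027], [0, 0, 0.027], [0, 0, -0.0], [0, 0, -0.0]]
```

Emit:
move_arm:
  jaw: [0.8,0.8,0.8,0.8,0.8,0.8,0.8,0.8,0.8,0.8,0.8]
  dp:
    - [-1.53,-0.57,-0.13]
    - [-3.08,-1.1,-0.13]
    - [-3.1,-1.01,-0.13]
    - [-3.13,-0.92,-0.13]
    - [-3.16,-0.84,-0.13]
    - [-3.18,-0.75,-0.13]
    - [-3.2,-0.67,-0.13]
    - [-3.21,-0.58,-0.13]
    - [-3.23,-0.5,-0.13]
    - [-3.24,-0.41,-0.13]
    - [-1.62,-0.18,0]
  turn:
    - [0,0,0.013]
    - [0,0,0.027]
    - [0,0,0.027]
    - [0,0,0.027]
    - [0,0,0.027]
    - [0,0,0.027]
    - [0,0,0.027]
    - [0,0,0.027]
    - [0,0,0.027]
    - [0,0,0.027]
    - [0,0,0.014]

```text
time_s: 6.97
position: [0.4411, -0.0224, 0.1052]
tool_rot: [[-0.044, 0.999, 0.0], [0.999, 0.044, -0.001], [-0.001, 0.0, -1.0]]
ft_force: [0.6, 0.1, -3.4]
grip_width: 0.0111
gripper_force: 49.2
```

Emit:
move_arm:
  jaw: [0.8,0.8,0.8,0.8,0.8,0.8]
  dp:
    - [0,0,1]
    - [0,0,2]
    - [0,0,1.6]
    - [0,0,1]
    - [0,0,0]
    - [0,0,0]
  turn:
    - [0,0,0]
    - [0,0,0]
    - [0,0,0]
    - [0,0,0]
    - [0,0,0]
    - [0,0,0]

```text
time_s: 7.47
position: [0.4411, -0.0194, 0.049]
tool_rot: [[-0.047, 0.999, -0.001], [0.999, 0.047, 0.0], [0.0, -0.001, -1.0]]
ft_force: [0.2, 0.8, -2.8]
grip_width: 0.0113
gripper_force: 49.2
```

Run:
```python
from h import *
st=observe(); im,D=cams.get_image('wrist'); save('w3',im); np.savez('/tmp/w3.npz',im=im,D=D,p=st['position'],R=st['tool_rot'])
print(st['position'],np.round(st['tool_rot'],4),st['time_s'],st['ft_force'],st['wrist_torque'])
```

```text
[ 0.44108193 -0.01942386  0.04895553] [[-4.700e-02  9.989e-01 -1.200e-03]
 [ 9.989e-01  4.700e-02  4.000e-04]
 [ 4.000e-04 -1.200e-03 -1.000e+00]] 7.4667 [ 0.19275034  0.75802114 -2.76835262] [-0.03305458 -0.00260757 -0.00049326]
```

View pics/w3.png

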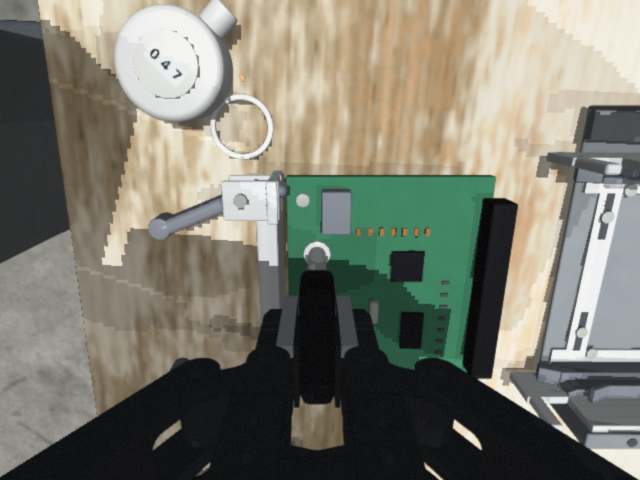

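Run:
```python
from h import *
z=np.load('/tmp/w3.npz');im,D=z['im'],z['D'];st=dict(position=z['p'],tool_rot=z['R'])
P=cloud('wrist',st,D); t=np.radians(2.65); X=np.array([np.cos(t),np.sin(t)]);Y=np.array([-X[1],X[0]])
o=np.array(st['position'][:2]); q=np.dstack([(P[...,:2]-o)@X,(P[...,:2]-o)@Y,P[...,2]])*1000
h=cv2.cvtColor(im,cv2.COLOR_RGB2HSV); v,u=np.mgrid[:480,:640]
g=(h[...,0]>45)&(h[...,0]<90)&(h[...,1]>80)&(u>285)&(u<500)&(v>165)&(v<380)
s=q[g]; print('green z',np.percentile(s[:,2],[5,50,95]))
xs=np.arange(-12,70,6); ed=[np.sort(s[abs(s[:,0]-x)<3,1])[-3:].mean() for x in xs]; a=np.polyfit(xs,ed,1); print('left edge',np.round(ed,1),'rel yaw deg',np.degrees(a[0]),'@0',a[1])
ys=np.arange(-30,48,6); e=[np.sort(s[abs(s[:,1]-y)<3,0])[-3:].mean() for y in ys]; print('front',np.round(e,1))
r=(u>500)&(v>90)&(v<460); s=q[r]; s=s[(s[:,2]>12)]
for lo,hi in [(96,101),(101,106),(106,110),(110,114),(114,118),(118,126),(126,134)]:
    c=s[(s[:,0]>lo)&(s[:,0]<hi)]
    print(lo,hi,[(k,int(np.median(b)),int(np.percentile(b,95)),len(b)) for k in range(-76,82,2) for b in [c[abs(c[:,1]-k)<=1,2]] if len(b)>2])
```

```text
green z [20.55124864 21.56605742 22.74615379]
left edge [50.  50.  78.  50.  50.1 50.  50.  50.  50.  50.1 50.  50.1 50.1 50.1] rel yaw deg -5.195619268976799 @0 54.48366220419419
front [69.7 69.8 69.7 69.7 69.8 69.6 69.7 69.8 69.5 69.7 69.7 69.6 73.7]
96 101 [(-58, 21, 26, 10), (-56, 21, 25, 14), (54, 22, 23, 3), (56, 20, 26, 17), (58, 21, 27, 14)]
101 106 [(-60, 23, 33, 26), (-58, 28, 39, 117), (-56, 29, 44, 499), (-54, 36, 44, 5), (54, 34, 45, 83), (56, 35, 46, 323), (58, 33, 45, 337)]
106 110 [(-58, 40, 45, 19), (-56, 25, 44, 234), (54, 45, 45, 6), (56, 45, 46, 25), (58, 26, 45, 76)]
110 114 [(-60, 26, 27, 13), (-58, 26, 27, 27), (-56, 20, 26, 167), (-54, 15, 16, 29), (-52, 15, 16, 26), (-50, 15, 16, 29), (-48, 14, 16, 29), (46, 14, 15, 9), (48, 15, 17, 40), (50, 15, 16, 39), (52, 15, 16, 25), (58, 22, 27, 58)]
114 118 [(-66, 36, 44, 34), (-64, 35, 47, 185), (-62, 47, 49, 26), (-60, 48, 49, 38), (-58, 27, 49, 48), (-56, 22, 27, 138), (-54, 16, 17, 30), (-52, 16, 18, 39), (-50, 16, 18, 37), (-48, 15, 17, 55), (46, 16, 17, 15), (48, 16, 18, 51), (50, 16, 17, 59), (52, 16, 17, 9), (56, 26, 27, 7), (58, 25, 27, 75), (76, 24, 34, 82), (78, 24, 34, 123)]
118 126 [(-66, 48, 48, 15), (-64, 34, 48, 465), (-62, 48, 49, 78), (-60, 48, 49, 120), (-58, 44, 49, 275), (-56, 33, 45, 541), (-54, 23, 32, 136), (-52, 21, 26, 150), (-50, 18, 19, 61), (-48, 15, 19, 153), (46, 18, 19, 25), (48, 18, 19, 99), (50, 18, 25, 79), (52, 26, 27, 49), (54, 27, 36, 43), (56, 31, 36, 121), (58, 26, 35, 189)]
126 134 [(-66, 48, 48, 8), (-64, 48, 49, 66), (-62, 48, 49, 64), (-60, 48, 49, 79), (-58, 47, 49, 163), (-56, 37, 45, 510), (-54, 29, 37, 86), (-52, 22, 31, 234), (-50, 19, 31, 112), (-48, 17, 30, 199), (46, 19, 19, 23), (48, 18, 19, 94), (50, 18, 26, 33), (52, 26, 27, 47), (54, 26, 27, 5), (58, 18, 25, 59)]
```

The board is at px (290-510,175-380), with its edges symmetric at ±50 mm and yaw-aligned. The lug faces are at about +54.5 and −55 mm, so I'll raise 2.8 mm, shift 0.5 mm right and feed in.

Emit:
move_arm:
  jaw: [0.8,0.8,0.8,0.8,0.8,0.8,0.8,0.8]
  dp:
    - [-0.05,0,-0.15]
    - [0,0,-0.13]
    - [0,0,0]
    - [0,0.7,0]
    - [0,1,0]
    - [0,0.7,0]
    - [0,0,0]
    - [0,0,0]
  turn:
    - [0,0,0]
    - [0,0,0]
    - [0,0,0]
    - [0,0,0]
    - [0,0,0]
    - [0,0,0]
    - [0,0,0]
    - [0,0,0]

```text
time_s: 8.18
position: [0.4655, -0.0188, 0.0518]
tool_rot: [[-0.047, 0.999, -0.0], [0.999, 0.047, 0.0], [0.0, -0.0, -1.0]]
ft_force: [-0.7, -0.4, -2.5]
grip_width: 0.011
gripper_force: 49.2
```

Run:
```python
from h import *
st=observe(); im,D=cams.get_image('wrist'); np.savez('/tmp/w4.npz',im=im,D=D,p=st['position'],R=st['tool_rot'])
print(st['position'],st['ft_force'],st['wrist_torque'])
P=cloud('wrist',st,D); t=np.radians(2.65); X=np.array([np.cos(t),np.sin(t)]);Y=np.array([-X[1],X[0]])
o=np.array(st['position'][:2]); q=(np.dstack([(P[...,:2]-o)@X,(P[...,:2]-o)@Y,P[...,2]])*1000).reshape(-1,3)
q=q[(q[:,0]>60)&(q[:,0]<180)&(abs(q[:,1])<80)]
for n,z0,z1,x0,x1 in [('lug',30,44,77,85),('lugtop',44,48,77,85),('rail',25,30,105,160),('ledge',16,20.5,97,160),('wall',47,52,97,170)]:
    s=q[(q[:,2]>z0)&(q[:,2]<z1)&(q[:,0]>x0)&(q[:,0]<x1)]
    for sd in (1,-1):
        y=s[s[:,1]*sd>30,1]*sd; print(n,sd,len(y),np.round(np.percentile(y,[0,2,5,50,95,100]),1) if len(y) else '')
lt=q[(q[:,2]>38)&(q[:,0]<95)&(abs(q[:,1])>48)]; print('lug x',np.percentile(lt[:,0],[2,98]))
# board
h=cv2.cvtColor(im,cv2.COLOR_RGB2HSV); v,u=np.mgrid[:480,:640]
g=((h[...,0]>45)&(h[...,0]<90)&(h[...,1]>80)&(u>285)&(u<500)&(v>165)&(v<380)); b=P[g]; print('board z',np.median(b[:,2]))
for sd in(1,-1):
    w=q[(q[:,2]>46.8)&(q[:,1]*sd>48)&(q[:,0]>100)]
    xs=np.arange(102,150,4);e=[(w[abs(w[:,0]-x)<2,1]*sd).max()*sd for x in xs if (abs(w[:,0]-x)<2).sum()>3]; print('outer wall',sd,np.round(e,1))
```

```text
[ 0.46551009 -0.01881622  0.05181059] [-0.66714023 -0.38068738 -2.50237928] [ 0.05067061  0.01809617 -0.00635084]
lug 1 390 [30.  30.8 31.6 56.1 59.  59.1]
lug -1 88 [30.  30.1 30.3 35.6 40.  40.7]
lugtop 1 189 [54.8 54.8 55.  57.  58.8 59. ]
lugtop -1 0 
rail 1 682 [47.3 47.7 47.9 50.4 58.9 59.1]
rail -1 1797 [46.9 47.6 47.8 51.3 55.9 56.8]
ledge 1 338 [46.7 46.9 47.3 49.3 58.9 59.1]
ledge -1 1526 [46.4 46.9 47.1 49.2 52.  55.7]
wall 1 896 [55.7 71.  71.  74.6 78.2 78.6]
wall -1 1193 [54.6 56.7 57.  60.  64.4 65.7]
lug x [77.4194761  94.78674631]
board z 0.02446094405910712
outer wall 1 [78.5 78.6 78.6]
outer wall -1 [-58.9 -61.6 -63.9 -65.2 -65.7 -65.6 -65.6 -65.  -65.  -65.6]
```

Emit:
move_arm:
  jaw: [0.8,0.8,0.8,0.8,0.8,0.8,0.8,0.8]
  dp:
    - [0,0.25,0.02]
    - [0,0.3,0]
    - [0,0.3,0]
    - [0,0.3,0]
    - [0,0.3,0]
    - [0,0.25,0]
    - [0,0,0]
    - [0,0,0]
  turn:
    - [0,0,0]
    - [0,0,0]
    - [0,0,0]
    - [0,0,0]
    - [0,0,0]
    - [0,0,0]
    - [0,0,0]
    - [0,0,0]

```text
time_s: 8.9
position: [0.4824, -0.0181, 0.0517]
tool_rot: [[-0.047, 0.999, -0.0], [0.999, 0.047, 0.0], [0.0, -0.0, -1.0]]
ft_force: [-0.2, -0.4, -3.3]
grip_width: 0.0112
gripper_force: 49.2
```

Emit:
move_arm:
  jaw: [0.8,0.8,0.8,0.8,0.8,0.8,0.8,0.8]
  dp:
    - [0,0.2,0]
    - [0,0.2,0]
    - [0,0.2,0]
    - [0,0.2,0]
    - [0,0.2,0]
    - [0,0.2,0]
    - [0,0,0]
    - [0,0,0]
  turn:
    - [0,0,0]
    - [0,0,0]
    - [0,0,0]
    - [0,0,0]
    - [0,0,0]
    - [0,0,0]
    - [0,0,0]
    - [0,0,0]

```text
time_s: 9.57
position: [0.4944, -0.0175, 0.0517]
tool_rot: [[-0.047, 0.999, -0.0], [0.999, 0.047, 0.0], [0.0, -0.0, -1.0]]
ft_force: [-0.6, 0.0, -3.5]
grip_width: 0.0113
gripper_force: 49.2
```

Emit:
move_arm:
  jaw: [0.8,0.8,0.8,0.8,0.8,0.8,0.8,0.8,0.8,0.8]
  dp:
    - [0,0.25,0]
    - [0,0.25,0]
    - [0,0.25,0]
    - [0,0.25,0]
    - [0,0.25,0]
    - [0,0.25,0]
    - [0,0.25,0]
    - [0,0.25,0]
    - [0,0,0]
    - [0,0,0]
  turn:
    - [0,0,0]
    - [0,0,0]
    - [0,0,0]
    - [0,0,0]
    - [0,0,0]
    - [0,0,0]
    - [0,0,0]
    - [0,0,0]
    - [0,0,0]
    - [0,0,0]

```text
time_s: 10.4
position: [0.5143, -0.0166, 0.0517]
tool_rot: [[-0.047, 0.999, -0.0], [0.999, 0.047, 0.0], [0.0, -0.0, -1.0]]
ft_force: [-0.2, -0.7, -3.6]
grip_width: 0.0112
gripper_force: 49.2
```

Emit:
move_arm:
  jaw: [0.8,0.8,0.8,0.8,0.8,0.8,0.8,0.8,0.8,0.8]
  dp:
    - [0,0.25,0]
    - [0,0.25,0]
    - [0,0.25,0]
    - [0,0.25,0]
    - [0,0.25,0]
    - [0,0.25,0]
    - [0,0.25,0]
    - [0,0.25,0]
    - [0,0,0]
    - [0,0,0]
  turn:
    - [0,0,0]
    - [0,0,0]
    - [0,0,0]
    - [0,0,0]
    - [0,0,0]
    - [0,0,0]
    - [0,0,0]
    - [0,0,0]
    - [0,0,0]
    - [0,0,0]

```text
time_s: 11.23
position: [0.5344, -0.0156, 0.0517]
tool_rot: [[-0.047, 0.999, -0.0], [0.999, 0.047, 0.0], [0.0, -0.0, -1.0]]
ft_force: [0.4, 0.2, -3.8]
grip_width: 0.011
gripper_force: 49.2
```

Emit:
move_arm:
  jaw: [0.8,0.8,0.8,0.8,0.8,0.8,0.8,0.8,0.8,0.8]
  dp:
    - [0,0.25,0.03]
    - [0,0.25,0]
    - [0,0.25,0]
    - [0,0.25,0]
    - [0,0.25,0]
    - [0,0.25,0]
    - [0,0.25,0]
    - [0,0.25,0]
    - [0,0,0]
    - [0,0,0]
  turn:
    - [0,0,0]
    - [0,0,0]
    - [0,0,0]
    - [0,0,0]
    - [0,0,0]
    - [0,0,0]
    - [0,0,0]
    - [0,0,0]
    - [0,0,0]
    - [0,0,0]

```text
time_s: 12.07
position: [0.5543, -0.0147, 0.0514]
tool_rot: [[-0.047, 0.999, -0.0], [0.999, 0.047, 0.0], [0.0, -0.0, -1.0]]
ft_force: [0.2, -0.7, -3.4]
grip_width: 0.0111
gripper_force: 49.2
```

Emit:
move_arm:
  jaw: [0.8,0.8,0.8,0.8,0.8,0.8,0.8,0.8,0.8,0.8]
  dp:
    - [0,0.2,0]
    - [0,0.2,0]
    - [0,0.2,0]
    - [0,0.2,0]
    - [0,0.2,0]
    - [0,0.15,0]
    - [0,0.1,0]
    - [0,0.1,0]
    - [0,0,0]
    - [0,0,0]
  turn:
    - [0,0,0]
    - [0,0,0]
    - [0,0,0]
    - [0,0,0]
    - [0,0,0]
    - [0,0,0]
    - [0,0,0]
    - [0,0,0]
    - [0,0,0]
    - [0,0,0]

```text
time_s: 12.9
position: [0.5677, -0.0141, 0.0514]
tool_rot: [[-0.047, 0.999, -0.0], [0.999, 0.047, 0.0], [0.0, -0.0, -1.0]]
ft_force: [-0.2, -0.3, -3.2]
grip_width: 0.0107
gripper_force: 49.2
```

Emit:
move_arm:
  jaw: [0.8,0.8,0.8,0.8,0.8,0.8]
  dp:
    - [0,0.1,0]
    - [0,0.1,0]
    - [0,0.1,0]
    - [0,0.1,0]
    - [0,0,0]
    - [0,0,0]
  turn:
    - [0,0,0]
    - [0,0,0]
    - [0,0,0]
    - [0,0,0]
    - [0,0,0]
    - [0,0,0]

```text
time_s: 13.4
position: [0.5718, -0.0139, 0.0514]
tool_rot: [[-0.047, 0.999, -0.0], [0.999, 0.047, -0.0], [-0.0, -0.0, -1.0]]
ft_force: [0.1, 0.2, -3.4]
grip_width: 0.011
gripper_force: 49.2
```

Emit:
move_arm:
  jaw: [0.8,0.8,0.8,0.8,0.8]
  dp:
    - [0,0.05,0]
    - [0,0.05,0]
    - [0,0.05,0]
    - [0,0,0]
    - [0,0,0]
  turn:
    - [0,0,0]
    - [0,0,0]
    - [0,0,0]
    - [0,0,0]
    - [0,0,0]

```text
time_s: 13.82
position: [0.5733, -0.0138, 0.0514]
tool_rot: [[-0.047, 0.999, 0.0], [0.999, 0.047, -0.0], [-0.0, 0.0, -1.0]]
ft_force: [0.4, 0.7, -3.2]
grip_width: 0.0108
gripper_force: 49.2
```

Emit:
move_arm:
  jaw: [0.8,0.8,0.8,0.8]
  dp:
    - [0,0.05,0]
    - [0,0.05,0]
    - [0,0,0]
    - [0,0,0]
  turn:
    - [0,0,0]
    - [0,0,0]
    - [0,0,0]
    - [0,0,0]

```text
time_s: 14.15
position: [0.5741, -0.0137, 0.0514]
tool_rot: [[-0.047, 0.999, -0.0], [0.999, 0.047, 0.0], [0.0, -0.0, -1.0]]
ft_force: [-1.2, 1.0, -2.8]
grip_width: 0.0109
gripper_force: 49.3
```

Emit:
move_arm:
  jaw: [0.8,0.8,0.8,0.8]
  dp:
    - [0,0.05,0]
    - [0,0.05,0]
    - [0,0,0]
    - [0,0,0]
  turn:
    - [0,0,0]
    - [0,0,0]
    - [0,0,0]
    - [0,0,0]

```text
time_s: 14.48
position: [0.5749, -0.0137, 0.0513]
tool_rot: [[-0.047, 0.999, -0.001], [0.999, 0.047, 0.0], [0.0, -0.001, -1.0]]
ft_force: [-3.3, -0.3, -3.2]
grip_width: 0.0113
gripper_force: 49.4
```

Contact is felt at about x=0.574. I'm letting go and rising.

Emit:
move_arm:
  jaw: [1.5,2,2.5,3,3,3,3,3,3]
  dp:
    - [0,0,0]
    - [0,0,0]
    - [0,0,0]
    - [0,0,0]
    - [0,0,0]
    - [0,0,-1]
    - [0,0,-2.5]
    - [0,0,-3]
    - [0,0,0]
  turn:
    - [0,0,0]
    - [0,0,0]
    - [0,0,0]
    - [0,0,0]
    - [0,0,0]
    - [0,0,0]
    - [0,0,0]
    - [0,0,0]
    - [0,0,0]
  force: 20

```text
time_s: 15.23
position: [0.5777, -0.0142, 0.1224]
tool_rot: [[-0.047, 0.999, 0.01], [0.999, 0.047, -0.002], [-0.003, 0.01, -1.0]]
ft_force: [1.3, -0.3, 0.2]
grip_width: 0.0298
gripper_force: 0.0
```

Run:
```python
from h import *
# start pose for lever closing: tool centre at board x=-100 -> 70 mm behind grip (grip at .5745,-.0137), retreat & turn, then look
g=np.array([.5742,-.0137]); X=np.array([np.cos(np.radians(2.69)),np.sin(np.radians(2.69))])
p=g-.070*X; print(p)
plan([((p[0],p[1],.13),-87.3,16)])
st=observe();print(st['position'],np.round(st['q'],1))
```

```text
[ 0.50427713 -0.01698525]
dp [[0.0, -0.46, -0.05], [-0.04, -0.46, -0.05], [-0.09, -0.45, -0.05], [-0.13, -0.44, -0.05], [-0.17, -0.43, -0.05], [-0.21, -0.41, -0.05], [-0.25, -0.38, -0.05], [-0.29, -0.36, -0.05], [-0.32, -0.33, -0.05], [-0.35, -0.29, -0.05], [-0.38, -0.26, -0.05], [-0.4, -0.22, -0.05]] 
turn [[0, 0, 0.098], [0, 0, 0.098], [0, 0, 0.098], [0, 0, 0.098], [0, 0, 0.098], [0, 0, 0.098], [0, 0, 0.098], [0, 0, 0.098], [0, 0, 0.098], [0, 0, 0.098], [0, 0, 0.098], [0, 0, 0.098]]
dp [[-0.42, -0.18, -0.05], [-0.44, -0.14, -0.05], [-0.45, -0.09, -0.05], [-0.46, -0.05, -0.05]] 
turn [[0, 0, 0.098], [0, 0, 0.098], [0, 0, 0.098], [0, 0, 0.098]]
[ 0.57769146 -0.01416773  0.12241356] [-13.1  29.9  79.8   0.   69.7 -15.8]
```

Emit:
move_arm:
  jaw: [4,5,6,7,8,8.5,8.5,8.5,8.5,8.5,8.5,8.5]
  dp:
    - [0.0,-0.46,-0.05]
    - [-0.04,-0.46,-0.05]
    - [-0.09,-0.45,-0.05]
    - [-0.13,-0.44,-0.05]
    - [-0.17,-0.43,-0.05]
    - [-0.21,-0.41,-0.05]
    - [-0.25,-0.38,-0.05]
    - [-0.29,-0.36,-0.05]
    - [-0.32,-0.33,-0.05]
    - [-0.35,-0.29,-0.05]
    - [-0.38,-0.26,-0.05]
    - [-0.4,-0.22,-0.05]
  turn:
    - [0,0,0.098]
    - [0,0,0.098]
    - [0,0,0.098]
    - [0,0,0.098]
    - [0,0,0.098]
    - [0,0,0.098]
    - [0,0,0.098]
    - [0,0,0.098]
    - [0,0,0.098]
    - [0,0,0.098]
    - [0,0,0.098]
    - [0,0,0.098]

```text
time_s: 16.23
position: [0.5201, -0.0159, 0.123]
tool_rot: [[0.906, 0.423, 0.001], [0.423, -0.906, -0.0], [0.001, 0.001, -1.0]]
ft_force: [0.0, -0.4, 0.1]
grip_width: 0.0851
gripper_force: 0.0
```

Emit:
move_arm:
  jaw: [8.5,8.5,8.5,8.5,8.5,8.5]
  dp:
    - [-0.42,-0.18,-0.05]
    - [-0.44,-0.14,-0.05]
    - [-0.45,-0.09,-0.05]
    - [-0.46,-0.05,-0.05]
    - [0,0,0]
    - [0,0,0]
  turn:
    - [0,0,0.098]
    - [0,0,0.098]
    - [0,0,0.098]
    - [0,0,0.098]
    - [0,0,0]
    - [0,0,0]

```text
time_s: 16.73
position: [0.502, -0.0166, 0.1249]
tool_rot: [[0.999, 0.053, 0.001], [0.053, -0.999, -0.0], [0.001, 0.0, -1.0]]
ft_force: [0.1, -0.4, -0.8]
grip_width: 0.0851
gripper_force: 0.0
```

Run:
```python
from h import *
st=observe(); im,D=cams.get_image('wrist'); save('w5',im); np.savez('/tmp/w5.npz',im=im,D=D,p=st['position'],R=st['tool_rot'])
print(st['position'],np.round(st['tool_rot'],4),st['time_s'],st['grip_width'])
```

```text
[ 0.50198877 -0.01664596  0.12492946] [[ 9.986e-01  5.250e-02  1.000e-03]
 [ 5.250e-02 -9.986e-01 -2.000e-04]
 [ 1.000e-03  3.000e-04 -1.000e+00]] 16.7333 0.08507540077857194
```

View pics/w5.png

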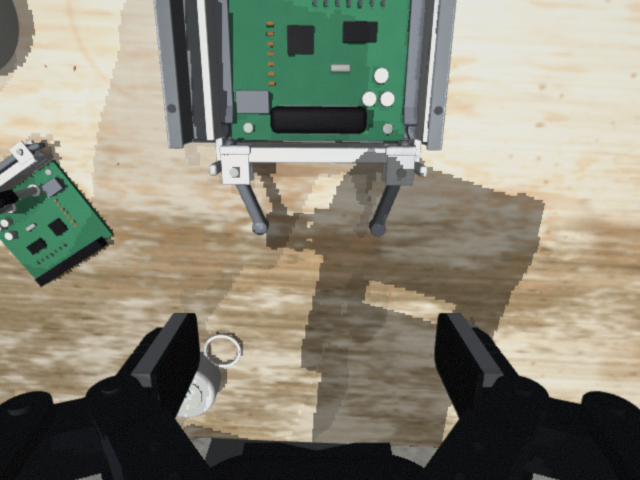

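The board sits in the guides at px (230-410,0-160), with both arms open and symmetric and their tips at px (260,228) and (377,228).

```bash
cat > lv.py <<'E'
from h import *
import sys
def levers(f):
    z=np.load(f);im,D=z['im'],z['D'];st=dict(position=z['p'],tool_rot=z['R'])
    P=cloud('wrist',st,D); t=np.radians(2.65); X=np.array([np.cos(t),np.sin(t)]);Y=np.array([-X[1],X[0]])
    n=(D>0)&(np.hypot(P[...,0]-.575,P[...,1]+.014)<.03)&(P[...,2]>.068)&(P[...,2]<.085)
    r=cv2.minAreaRect((P[n][:,:2]*1000).astype(np.float32)); print('grip',n.sum(),np.round(r[0],1),np.round(r[1],1),round(r[2],2),'z',np.median(P[n][:,2]))
    g=np.array(r[0])/1000
    b=np.dstack([(P[...,:2]-g)@X*1000-30,(P[...,:2]-g)@Y*1000,P[...,2]*1000])
    for s,nm in((1,'L'),(-1,'R')):
        m=(D>0)&(b[...,0]>-105)&(b[...,0]<-62)&(b[...,1]*s>-5)&(b[...,1]*s<52)&(b[...,2]>36)&(b[...,2]<50)
        c=b[m]
        if len(c)<10: print(nm,'none');continue
        tip=c[c[:,0]<np.percentile(c[:,0],12)].mean(0); d=np.polyfit(c[:,0],c[:,1]*s,1)[0]
        print(nm,len(c),'tip',np.round(tip,1),'x range',np.round(np.percentile(c[:,0],[1,99]),1),'angle',round(np.arctan2(1,d),3),'z',np.median(c[:,2]))
        for x in(-90,-86,-82,-78,-74): 
            e=c[abs(c[:,0]-x)<1.5,1]*s
            if len(e):print('   x',x,np.round([e.min(),e.max()],1))
    m=(D>0)&(b[...,0]>-60)&(b[...,0]<-40)&(abs(b[...,1])<38)&(b[...,2]>40)&(b[...,2]<50); print('panel x',np.percentile(b[m][:,0],[2,50,98]),'z',np.median(b[m][:,2]))
    for s in (1,-1):
        c=b[(D>0)&(b[...,1]*s>54)&(b[...,1]*s<60)&(b[...,2]>40)&(b[...,2]<48)&(b[...,0]<-50)&(b[...,0]>-75)]; print('lug x',len(c),np.percentile(c[:,0],[2,98]) if len(c) else '')
levers(sys.argv[1])
E
python3 lv.py /tmp/w5.npz
```

```text
grip 2673 [573.4 -13.8] [12.7 44. ] 2.2 z 0.07638723885059306
L 861 tip [-91.6  32.7  44. ] x range [-93.5 -62.1] angle 1.169 z 44.12485317567447
   x -90 [28.6 37.1]
   x -86 [29.9 37.6]
   x -82 [32.  38.9]
   x -78 [33.4 40.6]
   x -74 [35.2 41.9]
R 862 tip [-92.2 -34.2  44. ] x range [-94.1 -62.2] angle 1.231 z 44.131110263273456
   x -90 [30.2 38.9]
   x -86 [31.7 39.4]
   x -82 [33.1 39.7]
   x -78 [34.5 41.4]
   x -74 [36.1 42.7]
panel x [-53.91158117 -48.70062331 -44.91430702] z 45.759352455053055
lug x 108 [-60.1780266  -54.21192632]
lug x 103 [-59.87310446 -54.44086032]
```

Emit:
move_arm:
  jaw: [8.54,8.54,8.54,8.54,8.54,8.54,8.54,8.54]
  dp:
    - [0.45,0.08,0]
    - [0,0,2]
    - [0,0,3]
    - [0,0,2.5]
    - [0,0,2]
    - [0,0,1]
    - [0,0,0]
    - [0,0,0]
  turn:
    - [0,0,0.007]
    - [0,0,0]
    - [0,0,0]
    - [0,0,0]
    - [0,0,0]
    - [0,0,0]
    - [0,0,0]
    - [0,0,0]

```text
time_s: 17.45
position: [0.5067, -0.0172, 0.0193]
tool_rot: [[0.999, 0.044, -0.0], [0.044, -0.999, 0.0], [-0.0, -0.0, -1.0]]
ft_force: [0.2, -0.0, 0.2]
grip_width: 0.0857
gripper_force: 0.0
```

Emit:
move_arm:
  jaw: [8.2,7.9,7.6,7.3,7.3,7.3]
  dp:
    - [0,0,0]
    - [0,0,0]
    - [0,0,0]
    - [0,0,0]
    - [0,0,0]
    - [0,0,0]
  turn:
    - [0,0,0]
    - [0,0,0]
    - [0,0,0]
    - [0,0,0]
    - [0,0,0]
    - [0,0,0]

```text
time_s: 17.95
position: [0.5067, -0.0173, 0.0199]
tool_rot: [[0.999, 0.043, 0.001], [0.043, -0.999, -0.0], [0.001, 0.0, -1.0]]
ft_force: [0.2, 0.1, 3.4]
grip_width: 0.0731
gripper_force: 3.9
```

```bash
python3 - <<'E'
from h import *
st=observe(); im,D=cams.get_image('wrist'); save('w6',im); np.savez('/tmp/w6.npz',im=im,D=D,p=st['position'],R=st['tool_rot'])
print(st['position'],st['grip_width'])
E
python3 lv.py /tmp/w6.npz
```

```text
[ 0.50668733 -0.01726201  0.01989618] 0.07306620474788986
grip 11651 [572.6 -13.8] [12.6 44.3] 2.39 z 0.07638234737996474
L 3733 tip [-98.   35.4  43.8] x range [-103.7  -62.2] angle 1.409 z 43.07628060026536
   x -90 [27.4 49.7]
   x -86 [27.6 42.7]
   x -82 [30.3 38.5]
   x -78 [31.8 39.8]
   x -74 [33.8 41.6]
R 3702 tip [-98.1 -36.6  43.7] x range [-103.7  -62.2] angle 1.442 z 43.073896132594236
   x -90 [28.9 51.1]
   x -86 [29.3 44.2]
   x -82 [31.7 39.3]
   x -78 [33.3 40.5]
   x -74 [35.1 42.6]
panel x [-54.56323299 -47.99192048 -44.45444528] z 45.276936476332516
lug x 395 [-58.98955209 -53.25153097]
lug x 400 [-59.14526828 -53.42377525]
```

View pics/w6.png

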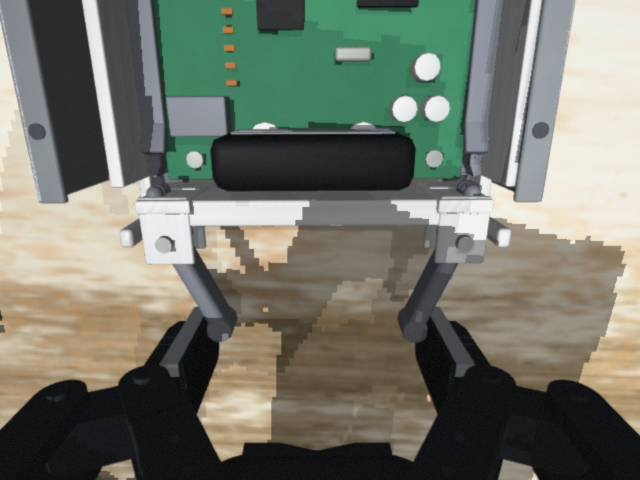

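Both finger pads touch the outer sides of the arms, at px (205,330) and (425,330). I'm closing and advancing together in small steps.

Emit:
move_arm:
  jaw: [7,6.75,6.5,6.2,5.9,5.6,5.6,5.6]
  dp:
    - [0.05,0,0]
    - [0.1,0,0]
    - [0.1,0,0]
    - [0.1,0,0]
    - [0.1,0,0]
    - [0.1,0,0]
    - [0,0,0]
    - [0,0,0]
  turn:
    - [0,0,0]
    - [0,0,0]
    - [0,0,0]
    - [0,0,0]
    - [0,0,0]
    - [0,0,0]
    - [0,0,0]
    - [0,0,0]

```text
time_s: 18.67
position: [0.5105, -0.0167, 0.0193]
tool_rot: [[0.999, 0.043, -0.003], [0.043, -0.999, 0.0], [-0.003, -0.001, -1.0]]
ft_force: [-5.7, -0.4, 4.6]
grip_width: 0.0561
gripper_force: 3.7
```

```bash
python3 - <<'E'
from h import *
st=observe(); im,D=cams.get_image('wrist'); save('w7',im); np.savez('/tmp/w7.npz',im=im,D=D,p=st['position'],R=st['tool_rot'])
print(st['position'],st['grip_width'],st['gripper_force'],st['ft_force'])
E
python3 lv.py /tmp/w7.npz
```

```text
[ 0.51052555 -0.01670012  0.01927985] 0.056122206770130585 3.6781500466167927 [-5.65373557 -0.39157282  4.62048906]
grip 11758 [573.5 -13.7] [12.8 44.5] 2.5 z 0.07635915022519996
L 3854 tip [-95.   27.6  43.6] x range [-102.8  -62.2] angle 1.23 z 42.97997751745853
   x -90 [22.6 28. ]
   x -86 [19.2 41.6]
   x -82 [19.1 34.5]
   x -78 [22.2 33.2]
   x -74 [25.6 36.2]
R 3868 tip [-95.3 -28.   43.5] x range [-103.   -62.2] angle 1.246 z 42.98984771918545
   x -90 [22.2 28.7]
   x -86 [19.6 42.1]
   x -82 [20.  35.2]
   x -78 [23.1 33.8]
   x -74 [26.7 37.1]
panel x [-54.59589824 -47.76034155 -44.33870414] z 45.265755664371184
lug x 396 [-59.94095364 -54.14048933]
lug x 393 [-60.04146529 -54.32845379]
```

View pics/w7.png

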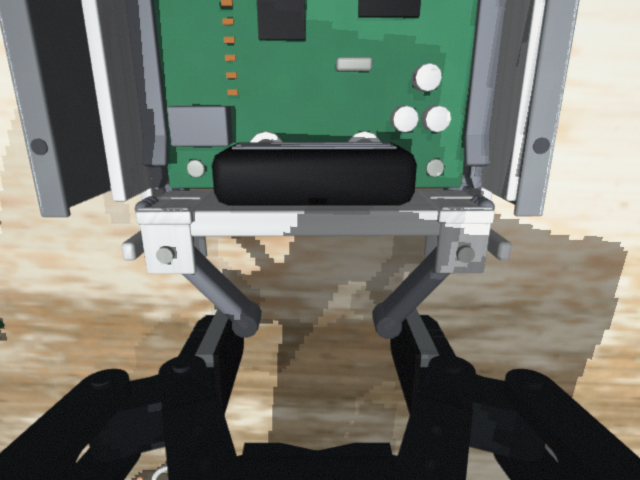

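Both levers are swinging in symmetrically, at roughly 0.85 rad (arm tips at px (247,318) and (388,318)).

Emit:
move_arm:
  jaw: [5.5,5.4,5.25,5.1,4.95,4.8,4.6,4.4,4.4,4.4]
  dp:
    - [0.1,0,0]
    - [0.1,0,0]
    - [0.1,0,0]
    - [0.1,0,0]
    - [0.1,0,0]
    - [0.1,0,0]
    - [0.1,0,0]
    - [0.1,0,0]
    - [0,0,0]
    - [0,0,0]
  turn:
    - [0,0,0]
    - [0,0,0]
    - [0,0,0]
    - [0,0,0]
    - [0,0,0]
    - [0,0,0]
    - [0,0,0]
    - [0,0,0]
    - [0,0,0]
    - [0,0,0]

```text
time_s: 19.55
position: [0.5179, -0.0162, 0.0191]
tool_rot: [[0.999, 0.043, -0.005], [0.043, -0.999, 0.001], [-0.005, -0.001, -1.0]]
ft_force: [-7.2, -0.3, 5.6]
grip_width: 0.0438
gripper_force: 3.7
```

```bash
python3 - <<'E'
from h import *
st=observe(); im,D=cams.get_image('wrist'); np.savez('/tmp/w8.npz',im=im,D=D,p=st['position'],R=st['tool_rot'])
print(st['position'],st['grip_width'],st['gripper_force'],st['ft_force'])
E
python3 lv.py /tmp/w8.npz
```

```text
[ 0.51787749 -0.01622758  0.01908935] 0.04381213972853468 3.732700813561678 [-7.15696684 -0.32294474  5.61022135]
grip 11385 [575.  -13.5] [12.9 44.5] 2.07 z 0.07636843826976375
L 3691 tip [-87.7  23.5  43.3] x range [-96.7 -62.2] angle 1.077 z 43.16733890452153
   x -90 [21.5 22. ]
   x -86 [21.5 22. ]
   x -82 [14.  35.5]
   x -78 [12.3 28.4]
   x -74 [12.7 28.5]
R 3751 tip [-87.7 -23.7  43.3] x range [-96.5 -62.1] angle 1.069 z 43.17830244119828
   x -90 [22.1 22.6]
   x -86 [22.1 22.6]
   x -82 [14.1 36.1]
   x -78 [12.5 29.2]
   x -74 [13.1 28.4]
panel x [-56.21424961 -48.72378146 -44.55689935] z 45.40328654566081
lug x 403 [-61.28928704 -51.32195048]
lug x 393 [-61.39766492 -54.76912679]
```

Emit:
move_arm:
  jaw: [4.3,4.2,4.1,4,3.9,3.8,3.7,3.7]
  dp:
    - [0.1,0,0]
    - [0.1,0,0]
    - [0.1,0,0]
    - [0.1,0,0]
    - [0.1,0,0]
    - [0.1,0,0]
    - [0,0,0]
    - [0,0,0]
  turn:
    - [0,0,0]
    - [0,0,0]
    - [0,0,0]
    - [0,0,0]
    - [0,0,0]
    - [0,0,0]
    - [0,0,0]
    - [0,0,0]

```text
time_s: 20.27
position: [0.5239, -0.016, 0.0191]
tool_rot: [[0.999, 0.043, -0.005], [0.043, -0.999, 0.001], [-0.005, -0.001, -1.0]]
ft_force: [-7.2, -0.4, 4.4]
grip_width: 0.037
gripper_force: 4.0
```

Emit:
move_arm:
  jaw: [3.65,3.6,3.55,3.5,3.45,3.4,3.4]
  dp:
    - [0.1,0,0]
    - [0.1,0,0]
    - [0.1,0,0]
    - [0.1,0,0]
    - [0.1,0,0]
    - [0,0,0]
    - [0,0,0]
  turn:
    - [0,0,0]
    - [0,0,0]
    - [0,0,0]
    - [0,0,0]
    - [0,0,0]
    - [0,0,0]
    - [0,0,0]

```text
time_s: 20.85
position: [0.5285, -0.0157, 0.019]
tool_rot: [[0.999, 0.043, -0.006], [0.043, -0.999, 0.001], [-0.006, -0.001, -1.0]]
ft_force: [-8.5, 0.4, 5.8]
grip_width: 0.0342
gripper_force: 4.2
```

```bash
python3 - <<'E'
from h import *
st=observe(); im,D=cams.get_image('wrist'); save('w9',im); np.savez('/tmp/w9.npz',im=im,D=D,p=st['position'],R=st['tool_rot'])
print(st['position'],st['grip_width'],st['gripper_force'],st['ft_force'])
E
python3 lv.py /tmp/w9.npz
```

```text
[ 0.52853153 -0.01569698  0.01897362] 0.0341683262945383 4.171698703430593 [-8.49481801  0.445629    5.8122649 ]
grip 10735 [575.8 -13.4] [12.6 44.1] 2.87 z 0.07632923942862675
L 2388 tip [-79.2  17.5  43.2] x range [-86.6 -62. ] angle 1.165 z 43.754762682809464
   x -90 [16.8 16.9]
   x -86 [16.6 16.9]
   x -82 [16.6 16.9]
   x -78 [16.5 16.8]
   x -74 [16.5 16.9]
R 2507 tip [-78.9 -18.6  43.3] x range [-87. -62.] angle 1.193 z 43.754950848709505
   x -90 [17.2 17.4]
   x -86 [17.1 17.5]
   x -82 [17.1 17.6]
   x -78 [17.1 17.5]
   x -74 [17.2 17.5]
panel x [-59.80273659 -50.75861036 -44.69483286] z 45.19715455935315
lug x 650 [-61.87373331 -50.13947517]
lug x 658 [-61.9312331 -50.207549 ]
```

View pics/w9.png

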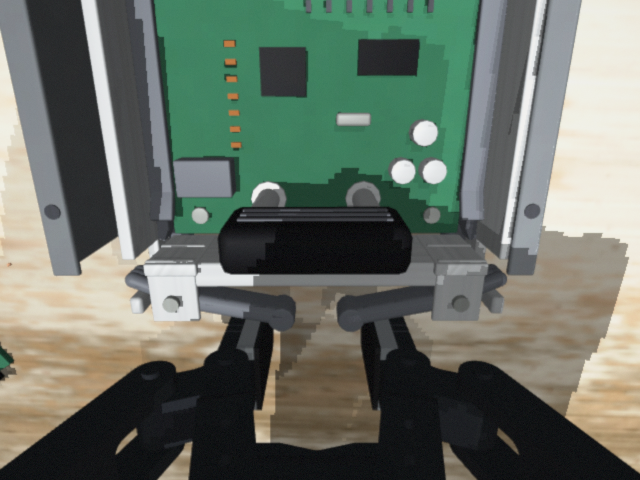

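Both arms are nearly flat (about 0.25 rad), with the claws behind the lugs at px (130,278) and (500,278). I'm pushing forward gently.

Emit:
move_arm:
  jaw: [3.4,3.4,3.4,3.4,3.4,3.4,3.4]
  dp:
    - [0.08,0,0]
    - [0.08,0,0]
    - [0.08,0,0]
    - [0.08,0,0]
    - [0.08,0,0]
    - [0,0,0]
    - [0,0,0]
  turn:
    - [0,0,0]
    - [0,0,0]
    - [0,0,0]
    - [0,0,0]
    - [0,0,0]
    - [0,0,0]
    - [0,0,0]

```text
time_s: 21.48
position: [0.5319, -0.0155, 0.0186]
tool_rot: [[0.999, 0.043, -0.007], [0.043, -0.999, 0.001], [-0.007, -0.001, -1.0]]
ft_force: [-10.4, -1.1, 4.0]
grip_width: 0.0342
gripper_force: 4.5
```

Emit:
move_arm:
  jaw: [3.4,3.4,3.4,3.4]
  dp:
    - [0.05,0,0]
    - [0.05,0,0]
    - [0.05,0,0]
    - [0,0,0]
  turn:
    - [0,0,0]
    - [0,0,0]
    - [0,0,0]
    - [0,0,0]

```text
time_s: 21.82
position: [0.5333, -0.0154, 0.0186]
tool_rot: [[0.999, 0.043, -0.008], [0.043, -0.999, 0.001], [-0.008, -0.002, -1.0]]
ft_force: [-9.1, -0.0, 4.1]
grip_width: 0.0338
gripper_force: 4.9
```

Emit:
move_arm:
  jaw: [3.4,3.4,3.4,3.4]
  dp:
    - [0.05,0,0]
    - [0.05,0,0]
    - [0,0,0]
    - [0,0,0]
  turn:
    - [0,0,0]
    - [0,0,0]
    - [0,0,0]
    - [0,0,0]

```text
time_s: 22.15
position: [0.5341, -0.0153, 0.0185]
tool_rot: [[0.999, 0.043, -0.008], [0.043, -0.999, 0.001], [-0.008, -0.002, -1.0]]
ft_force: [-10.4, -0.7, 2.6]
grip_width: 0.0342
gripper_force: 5.0
```

Emit:
move_arm:
  jaw: [3.4,3.4,3.4,3.4]
  dp:
    - [0.05,0,0]
    - [0.05,0,0]
    - [0,0,0]
    - [0,0,0]
  turn:
    - [0,0,0]
    - [0,0,0]
    - [0,0,0]
    - [0,0,0]

```text
time_s: 22.48
position: [0.535, -0.0153, 0.0185]
tool_rot: [[0.999, 0.043, -0.008], [0.043, -0.999, 0.001], [-0.008, -0.002, -1.0]]
ft_force: [-10.4, -0.2, 2.8]
grip_width: 0.0338
gripper_force: 5.2
```

Emit:
move_arm:
  jaw: [3.4,3.4,3.4,3.4]
  dp:
    - [0.05,0,0]
    - [0.05,0,0]
    - [0,0,0]
    - [0,0,0]
  turn:
    - [0,0,0]
    - [0,0,0]
    - [0,0,0]
    - [0,0,0]

```text
time_s: 22.82
position: [0.5358, -0.0152, 0.0184]
tool_rot: [[0.999, 0.043, -0.009], [0.043, -0.999, 0.001], [-0.009, -0.002, -1.0]]
ft_force: [-11.3, -0.4, 4.1]
grip_width: 0.0343
gripper_force: 5.8
```

```bash
python3 - <<'E'
from h import *
st=observe(); im,D=cams.get_image('wrist'); save('w10',im); np.savez('/tmp/w10.npz',im=im,D=D,p=st['position'],R=st['tool_rot'])
print(st['position'],st['grip_width'],st['gripper_force'],st['ft_force'])
E
python3 lv.py /tmp/w10.npz | grep -v ' x -'
```

```text
[ 0.53577235 -0.01517114  0.01844874] 0.03433372708792592 5.8078258484601974 [-11.25527648  -0.42462536   4.11050297]
grip 10703 [567.7 -13.9] [33.1 44.2] 3.58 z 0.07632675321108018
L 175 tip [-72.4  17.   43.4] x range [-73. -62.] angle 1.574 z 43.52212736927072
R 169 tip [-72.6 -17.   42.4] x range [-73.3 -62.1] angle 1.569 z 43.38056681122096
panel x [-55.88706948 -47.36142825 -40.68660066] z 43.971749994513104
lug x 204 [-54.14406151 -50.08706776]
lug x 211 [-54.31844456 -50.06592033]
```

Emit:
move_arm:
  jaw: [3.4,3.4,3.4,3.4]
  dp:
    - [0.05,0,0]
    - [0.05,0,0]
    - [0,0,0]
    - [0,0,0]
  turn:
    - [0,0,0]
    - [0,0,0]
    - [0,0,0]
    - [0,0,0]

```text
time_s: 23.2
position: [0.5364, -0.0151, 0.0184]
tool_rot: [[0.999, 0.043, -0.01], [0.043, -0.999, 0.001], [-0.01, -0.002, -1.0]]
ft_force: [-12.6, -0.6, 5.2]
grip_width: 0.034
gripper_force: 6.6
```

Emit:
move_arm:
  jaw: [3.4,3.4,3.4,3.4]
  dp:
    - [0.05,0,0]
    - [0.05,0,0]
    - [0,0,0]
    - [0,0,0]
  turn:
    - [0,0,0]
    - [0,0,0]
    - [0,0,0]
    - [0,0,0]

```text
time_s: 23.53
position: [0.5366, -0.0151, 0.0184]
tool_rot: [[0.999, 0.043, -0.011], [0.044, -0.999, 0.001], [-0.011, -0.002, -1.0]]
ft_force: [-16.6, -1.8, 7.5]
grip_width: 0.0341
gripper_force: 8.3
```

```bash
sed -i 's/<.03)&(P\[...,2\]>.068)/<.024)\&(P[...,2]>.068)/' lv.py
python3 - <<'E'
from h import *
st=observe(); im,D=cams.get_image('wrist'); np.savez('/tmp/w11.npz',im=im,D=D,p=st['position'],R=st['tool_rot'])
P=cloud('wrist',st,D); t=np.radians(2.65); X=np.array([np.cos(t),np.sin(t)]);Y=np.array([-X[1],X[0]]); g=np.array([.5765,-.0134])
b=np.dstack([(P[...,:2]-g)@X*1000-30,(P[...,:2]-g)@Y*1000,P[...,2]*1000])
m=(D>0)&(b[...,2]>70)&(abs(b[...,1])<23)&(b[...,0]>-45)&(b[...,0]<-15); print('grip x',np.percentile(b[m][:,0],[2,50,98]))
for y in (-40,-30,-25,-20,-15,-11,11,15,20,25,30,40):
    c=b[(D>0)&(abs(b[...,1]-y)<1.5)&(b[...,2]>38)&(b[...,2]<45)&(b[...,0]<-54.5)&(b[...,0]>-72)]
    print(y,len(c),np.round(np.percentile(c[:,0],[2,98]),1) if len(c) else '',np.round(np.median(c[:,2]),1) if len(c) else '')
E
```

```text
grip x [-33.60239863 -26.55307401 -22.2636421 ]
-40 17 [-63.4 -55.7] 44.7
-30 187 [-64.  -54.6] 43.2
-25 168 [-63.7 -54.7] 43.4
-20 144 [-59.9 -54.6] 43.7
-15 114 [-59.3 -54.6] 43.5
-11 163 [-61.2 -54.6] 43.7
11 163 [-61.2 -54.7] 43.6
15 117 [-59.3 -54.6] 43.6
20 146 [-59.8 -54.6] 43.5
25 160 [-63.8 -54.6] 43.3
30 163 [-63.8 -54.6] 43.3
40 23 [-63.3 -55.3] 44.7
```

Emit:
move_arm:
  jaw: [3.4,3.4,3.4,3.4]
  dp:
    - [0.05,0,0]
    - [0,0,0]
    - [0,0,0]
    - [0,0,0]
  turn:
    - [0,0,0]
    - [0,0,0]
    - [0,0,0]
    - [0,0,0]

```text
time_s: 23.92
position: [0.5367, -0.0151, 0.0183]
tool_rot: [[0.999, 0.044, -0.013], [0.044, -0.999, 0.001], [-0.012, -0.002, -1.0]]
ft_force: [-18.2, -1.8, 7.9]
grip_width: 0.0339
gripper_force: 9.3
```

Emit:
move_arm:
  jaw: [3.4,3.4,3.4,3.4,3.4,3.4,3.4,3.4,3.4,3.4,3.4,3.4]
  dp:
    - [-0.1,0,0]
    - [-0.2,0,0]
    - [-0.4,0,0]
    - [-1,0,0]
    - [-2,0,0]
    - [-1,0,0]
    - [0,0,-2]
    - [0,0,-3]
    - [0,0,-4]
    - [0,0,-2]
    - [0,0,0]
    - [0,0,0]
  turn:
    - [0,0,0]
    - [0,0,0]
    - [0,0,0]
    - [0,0,0]
    - [0,0,0]
    - [0,0,0]
    - [0,0,0]
    - [0,0,0]
    - [0,0,0]
    - [0,0,0]
    - [0,0,0]
    - [0,0,0]

```text
time_s: 24.92
position: [0.4951, -0.0177, 0.1301]
tool_rot: [[0.999, 0.043, 0.002], [0.043, -0.999, -0.001], [0.002, 0.001, -1.0]]
ft_force: [0.3, 0.1, -0.4]
grip_width: 0.0343
gripper_force: 0.0
```

Run:
```python
from h import *
st=observe(); im,D=cams.get_image('wrist'); np.savez('/tmp/w12.npz',im=im,D=D,p=st['position'],R=st['tool_rot'])
save('w12',cv2.resize(im[0:330,130:490],(720,600))[:600])
print(st['position'],st['ft_force'])
P=cloud('wrist',st,D); t=np.radians(2.65); X=np.array([np.cos(t),np.sin(t)]);Y=np.array([-X[1],X[0]])
m=(D>0)&(P[...,2]>.068)&(P[...,2]<.085)&(np.hypot(P[...,0]-.577,P[...,1]+.0135)<.026); r=cv2.minAreaRect((P[m][:,:2]*1000).astype(np.float32)); print(r)
g=np.array(r[0])/1000
b=np.dstack([(P[...,:2]-g)@X*1000-30,(P[...,:2]-g)@Y*1000,P[...,2]*1000])
for y in (-57,-35,-30,-25,-20,-15,-11,11,15,20,25,30,35,57):
    c=b[(D>0)&(abs(b[...,1]-y)<1.5)&(b[...,2]>38)&(b[...,2]<(48 if abs(y)>50 else 44.6))&(b[...,0]<-50)&(b[...,0]>-85)]
    print(y,len(c),np.round(np.percentile(c[:,0],[2,98]),1) if len(c) else '')
```

```text
[ 0.49511333 -0.01771365  0.13006606] [ 0.26517756  0.09544136 -0.40453153]
((576.6318969726562, -13.15446662902832), (12.501639366149902, 43.77981948852539), 2.458000659942627)
-57 135 [-63.  -52.8]
-35 59 [-61.2 -50.4]
-30 67 [-61.1 -50.3]
-25 62 [-61.2 -51.7]
-20 69 [-61.1 -51.4]
-15 66 [-61.1 -52.4]
-11 81 [-63.1 -54.4]
11 84 [-63.  -54.4]
15 57 [-61.  -52.9]
20 53 [-60.9 -52.2]
25 58 [-60.9 -51.6]
30 62 [-60.9 -53.1]
35 61 [-60.8 -53.1]
57 108 [-63.2 -52.6]
```

View pics/w12.png

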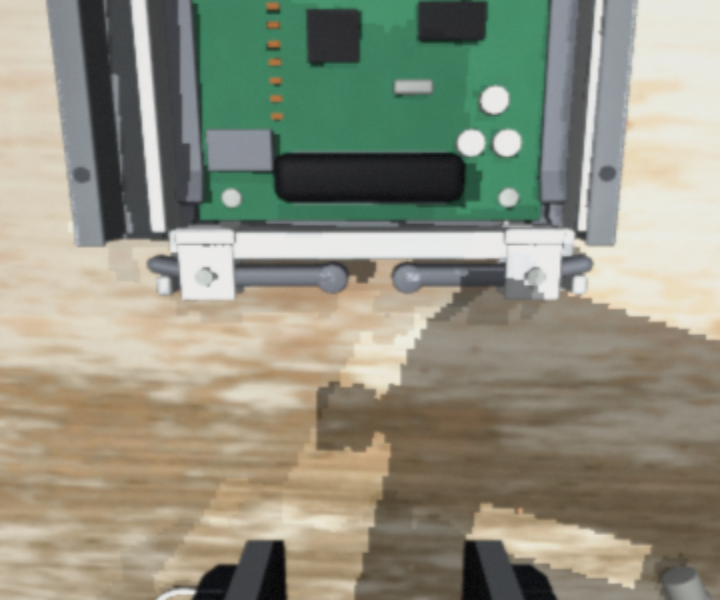

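Both arms lie flat along the panel, at px (330,278) and (410,278) in the crop. The claws are hooked behind the lugs, and the board was drawn in about 3.2 mm. The gripper is clear, so I'm handing in.

```bash
python3 -c "
from rig import ticket
print(ticket.close_job())"
```

```text
the job is handed in; nothing more can be done
None
```

The larger weighing board is in the card guides and, by the last camera measurement, within about 1 mm of home, with both ejector levers flat along its front panel and the robot clear. The job is handed in at about 25 s; the peak wrist force I saw was about 20 N, and no result came back on hand-in.

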